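# Hold the bearing press key switch on

### The job

Take the flat bar-headed key (not the round-headed one) out of the wooden key block, put it in the keyway on top of the grey control box and, without forcing it, wiggle it past the sticky tumbler until it is fully home. Then turn it a quarter turn clockwise, seen from above, against its spring and finish while still gripping the key and holding it turned. Leave the round-headed key and the other things on the bench where they are.

Things in the scene. Friction and masses are not known exactly. Their poses are not given: they have to be found in the camera images.
- key: The bar-headed key, 75 mm tall, 60 g, standing bit-down in either slot of the block. Origin at its lower tip, z up. Steel shaft 5 mm thick; bit at the foot 16 (x) by 5 mm (y), from z = 2 to 7 mm, its lowest 2 mm reduced to 14 by 3.6 mm. Symmetric: it fits the lock either way round (half a turn).
- key_head (a point): Centre of that key's head, 60 mm above its tip: a flat aluminium bar, 36 (x) by 12 (y) by 30 mm (z). Its underside is 45 mm above the tip and rests on the block's top.
- round_key: The other key in the block: aluminium disc head 32 mm across and 10 mm thick on a 28 by 13 by 4 mm steel collar, plain round shaft. Origin at its lower tip, x across the head, z up. Not to be used; leave it.
- holder: Dark wooden key block, fixed, 140 (x) by 60 (y) by 50 mm high, origin under its centre. Two slots, 20 (x) by 9 mm (y), right through from the top, centred at x = -35 and +35 mm. The keys stand in them with x and y along the block's, 45 mm of each below the block's top (tips 5 mm above the bench).
- station: Grey steel control box of the press, fixed, 130 (x) by 150 (y) by 70 mm high, origin under its centre. In the middle of its top is a square steel lock bezel 56 by 56 mm, 6 mm thick. A pilot lamp at x = 30, y = 52 mm stands 14 mm above the top. Contact forces of the key on the lock, twisting included, must stay below 50 N.
- keyhole (a point): Centre of the keyway at the bezel's upper face, 76 mm above the bench; axes as the station's. The keyway is a slot 19 (x) by 7.5 mm (y) through the 6 mm bezel; the bit enters in line with it. Once the key's tip is more than 13 mm deep the bit is below the bezel and free to twist.
- tumbler_top (a point): Centre of the upper face of the hidden sticky tumbler, 16 mm below the keyhole: a plate 5 mm thick, slot 19 by 7.5 mm, turned counter-clockwise (seen from above) from the keyway by an unknown 0.35 to 0.8 rad; it takes 0.15 N m to turn. The bit passes when twisted within about 0.15 rad of that slot; else the key stops 16 to 18 mm deep.
- home (a point): Where the key's tip is when fully home: 32 mm below the keyhole, on the floor of the lock plug's slot (18 by 6.5 mm, 10 mm deep, its mouth 22 mm below the keyhole). At rest that slot is in line with the keyway, so past the tumbler twist the key back to line (within about 0.1 rad) to enter. Home, the head's underside is 13 mm above the bezel.
- plug (a joint): Turn of the lock plug, rad: 0 at rest, growing clockwise seen from above, stop at 1.6. A spring turns it back when let go: 0.03 N m at rest, 0.16 at a quarter turn. The key has about 0.1 rad of play in it.
- race: Bystander: steel bearing race, a ring 72 mm across and 22 mm high, origin under its centre.
- driver: Bystander: screwdriver with red handle, lying beyond the work.
- hub: Bystander: dark steel flange 120 mm across with a threaded post 75 mm high, origin under its centre.
Not all that is in view belongs to the job. Leave any yellow look-alike of the station alone.

How it is judged:
On the way, in this order (a step that is already met when the one before it is completed fails the run):
1. the bar-headed key is lifted clear of the block in the fingers (height (world z) of key above 0.055 m and contact force between the fingers and key above 2 N), for 0.1 s.
2. the key is fully home in the lock, not yet turned (z of key in the frame of keyhole below -0.028 m and horizontal distance between key and keyhole below 0.004 m and value of joint plug below 0.4 rad), for 0.1 s.
3. the key is turned a quarter turn (value of joint plug above 1.25 rad), for 0.2 s.
At the end, for the whole second after the job is handed in: The plug stands still at 1.25 rad (72 degrees) or more, the bar-headed key is in the lock with its tip at least 26 mm deep, within 4 mm of the keyway's centre and upright within 0.15 rad, and the fingers grip it with more than 2 N (value of joint plug above 1.25 rad and velocity of joint plug between -0.3 and 0.3 rad/s and z of key in the frame of keyhole below -0.026 m and horizontal distance between key and keyhole below 0.004 m and angle between key's own z axis and vertical below 0.15 rad and contact force between the fingers and key above 2 N); the arm keeps its last pose, push and grip.
It fails at once if the key is forced: contact force on the lock over 50 N (contact force between key and station above 50 N).
It fails at once if the round-headed key is taken or shoved (distance of round_key from where it was at the start of the episode above 0.02 m).
It fails at once if the other things on the bench are disturbed (distance of any of race, driver, hub from where it was at the start of the episode above 0.02 m).
It also fails if it takes over 51 s, if anything falls off the work surface, if the arm or the gripper's body presses on something with over 40 N, if the wrist force passes 120 N, or if a joint passes its speed limit or range.

### The arm

A 6-joint arm with a two-finger parallel gripper is mounted at the origin on the work surface. World frame = base frame: x ahead of the robot, y to its left, z up, the work surface at z = 0. Lengths are in m, angles in rad, forces in N, time in s.
With the tool pointing down it reaches from about 0.3 to 0.875 m from the base axis. Payload 6.4 kg.
Tool frame: the origin (TCP) lies at the very end of the fingers, on their centre line; the grasp point (between the pads) lies ctrl.grip_point_offset behind it (ctrl.grip_point_offset is the distance from the TCP to the grasp point, in m); z points along the fingers, x is the direction in which the jaws open and shut, and the axes are right-handed (so a half turn about z gives the same grasp; the last joint's range is limited). The gripper opens to 85 mm and grips with 20 to 120 N. Pads are 22 mm wide; open, the fingers measure 114 mm over their backs; the gripper's body (76 mm by 85 mm) begins 54 mm behind the grasp point. The pads swing forward as they close: fully open they stand 13 mm farther back than shut.
Start: joints at [0.982, 0.181, 1.607, -0, 1.354, -0.206], TCP at [0.215, 0.533, 0.231] pointing down, gripper open.
Joint ranges: [-2.99, 2.99], [-0.89, 2.07], [0.3, 2.58], [-1.14, 4.28], [0, 2.63], [-3.12, 3.12]. Speed limits (rad/s): [2.57, 2.57, 3.01, 3.14, 3.14, 3.14].

### API

Orientations are given as a unit quaternion [w, x, y, z].
In Python, from bench import get_obs, viewer, workorder, ctrl gives the robot as it stands. The module is installed in compiled form; this text tells all that it offers.
- The arm moves only by the tool move_arm, never from a script. Its argument "increments" is a list of rows, each an object of numbers: "tx", "ty", "tz": the shift along the tool's x, y, z in m; "turn": the turn about the tool's z in degrees. A call has 1 to 20 rows; each row is the pose to reach, as a shift and turn from the pose commanded when the call began, along the tool's axes at that moment; what a row does not reach only later rows make up. A row lasts 1/12 s, in which the tool goes at most 41.7 mm and 7.16 degrees, less where a joint would pass 70% of its speed; a pose out of reach is approached as far as the arm can. A call with a gripper value outside its range is refused whole. "gripper" is the opening, from 0 (shut) to 1 (fully open), set as the call begins (left out, the last holds). The fingers move at their own pace and stop on an object; the grip force is fixed at half the most. Time passes only in rows, so rows that repeat a pose let the fingers close. It gives the time, the measured TCP pose, the force and the opening at its end, in the units of the state.
- get_obs(): the state, without advancing time (a new reading comes with each control period).
- viewer.camera(name): name is "scene" or "side" or "wrist"; returns (picture, depth): 384x512x3 uint8, red, green, blue; 384x512 float32, m along the optical axis (not along the pixel's ray), 0 where there is no reading.
- viewer.get_calibration(name): a dict with "intrinsics" (3x3 intrinsics, pixels), "origin" and "attitude" of the camera in the world. Camera axes: x right, y up, looking along -z (the intrinsics and any distortion apply to the point x, -y, -z); pixel columns grow to the right and rows downward; lengths in m; the calibration is good to about 2 mm. The wrist camera is an equidistant fisheye: a pixel r from the principal point sees the ray r / f radians off the axis. A picture is of the moment at which its call begins: read the wrist's pose just before it. get_calibration takes no time and is no camera call; for the wrist camera it gives the pose at the moment of the call.
- workorder.hand_in(): hands the job in, once; it reports no verdict.
The state is a dict: "time_s": time; "q": joint angles; "dq": joint speeds; "joint_efforts": joint torques, N m; "eef_pos": TCP position; "eef_rot": TCP orientation; "wrist_force": force on the tool from outside, world axes, zero at the start; "torque": the same for the moment, N m; "opening": opening from 0.0 (shut) to 1.0 (fully open).
Only numpy, scipy, OpenCV 4.12 (cv2) and the standard library are available. Lean on these libraries where they do the work, as an engineer would, in place of code of your own. Each camera call takes 0.05 s, during which the arm holds its last target.

## Working session

There is one attempt and no reset: what is moved stays moved. The work goes in short steps, Python scripts to look and compute and a tool call to move; the robot and the scene stay as the last step left them, time stands still between calls to the robot, and variables do not carry over. Pictures are saved under pics/ and viewed, and the job is handed in when it is done.

Besides the shell and the picture viewer there is one more tool, called after "Emit:" by a JSON object that holds its "method" and its "body", one argument or row to a line. move_arm: Moves the arm, as the interface text tells. Its arguments: {"type":"object","properties":{"increments":{"type":"array"},"gripper":{"type":"number"}},"required":["increments"]}

```bash
mkdir -p pics
python3 - <<'E'
from bench import get_obs, viewer, workorder, ctrl
import cv2,numpy as np,pickle
o=get_obs();print(o);print(ctrl.grip_point_offset)
d={}
for n in ["scene","side","wrist"]:
    c=viewer.get_calibration(n);p,z=viewer.camera(n)
    d[n]=(c,p,z);print(n,c)
    cv2.imwrite(f"pics/{n}0.png",p[:,:,::-1])
pickle.dump(d,open("d0.pkl","wb"))
E
```

```text
{'time_s': 0.0, 'q': array([ 9.81697625e-01,  1.81547831e-01,  1.60801142e+00, -2.21454760e-06,
        1.35382831e+00, -2.06293541e-01]), 'dq': array([-6.76235995e-04,  6.93310390e-04, -8.07321189e-04,  9.12678103e-05,
       -5.89941869e-04, -1.26436457e-03]), 'joint_efforts': array([-3.04923078e-04, -4.44882166e+01, -3.51333725e+01, -4.06733052e-04,
        9.20120539e-03, -3.90167361e-05]), 'eef_pos': array([0.21443724, 0.53291049, 0.2303787 ]), 'eef_rot': array([ 3.40293718e-04,  8.28710598e-01,  5.59676639e-01, -8.30435493e-04]), 'wrist_force': array([-0.50757339,  0.32580762, -0.89709042]), 'torque': array([0.03525673, 0.03333851, 0.0431284 ]), 'opening': 1.0017464748762066}
0.0187
scene {'intrinsics': array([[434.33509286,   0.        , 254.2505702 ],
       [  0.        , 434.33509286, 196.45782191],
       [  0.        ,   0.        ,   1.        ]]), 'origin': array([ 1.21437283, -0.6863842 ,  0.75900124]), 'attitude': array([0.81994544, 0.41938324, 0.17457495, 0.34832567])}
side {'intrinsics': array([[496.38103829,   0.        , 250.84698871],
       [  0.        , 496.38103829, 188.44596188],
       [  0.        ,   0.        ,   1.        ]]), 'origin': array([0.38134666, 1.06835612, 1.21057972]), 'attitude': array([-0.08782404, -0.02582403,  0.36751756,  0.92550035])}
wrist {'intrinsics': array([[297.31863964,   0.        , 257.39938298],
       [  0.        , 297.31863964, 191.10508624],
       [  0.        ,   0.        ,   1.        ]]), 'origin': array([0.13664127, 0.56475431, 0.3731571 ]), 'attitude': array([ 0.81708102, -0.13855639, -0.09278946,  0.55187938])}
```

View pics/scene0.png

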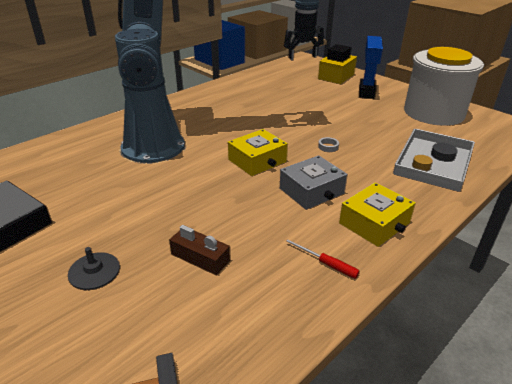

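View pics/side0.png

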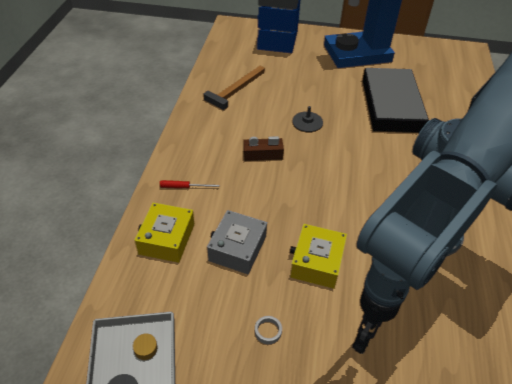

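View pics/wrist0.png

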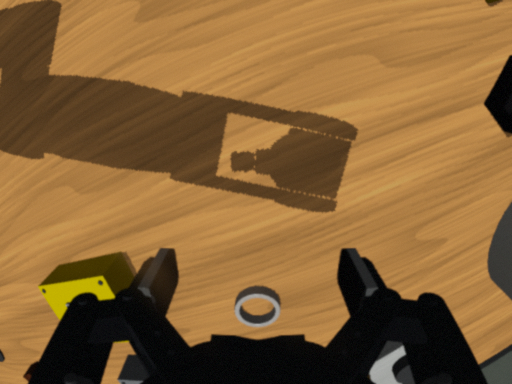

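The scene view shows the block at about (200,248), with the grey box at (313,180) between two yellow ones. In the side view the block is at (263,148) and the box at (238,240). I'll enlarge both areas.

```bash
cat > h.py <<'E'
import numpy as np,cv2,pickle
from scipy.spatial.transform import Rotation as R
def rot(q): return R.from_quat([q[1],q[2],q[3],q[0]]).as_matrix()
def ray(c,u,v,fish=False):
    K=c["intrinsics"];x=(u-K[0,2])/K[0,0];y=(v-K[1,2])/K[1,1]
    if fish:
        r=np.hypot(x,y);s=np.sin(r)/r if r>0 else 1
        d=np.array([x*s,-y*s,-np.cos(r)])
    else: d=np.array([x,-y,-1.])
    return rot(c["attitude"])@d
def plane(c,u,v,z,fish=False):
    d=ray(c,u,v,fish);o=c["origin"];return o+d*(z-o[2])/d[2]
def proj(c,P,fish=False):
    p=rot(c["attitude"]).T@(np.asarray(P)-c["origin"]);K=c["intrinsics"]
    x,y,z=p[0],-p[1],-p[2]
    if fish:
        r=np.hypot(x,y);t=np.arctan2(r,z);x,y=x/r*t,y/r*t
    else: x,y=x/z,y/z
    return np.array([K[0,0]*x+K[0,2],K[1,1]*y+K[1,2]])
def crop(p,u0,v0,u1,v1,s,name):
    im=cv2.resize(p[v0:v1,u0:u1,::-1],None,fx=s,fy=s,interpolation=cv2.INTER_CUBIC);cv2.imwrite(name,im)
E
python3 - <<'E'
from h import *
d=pickle.load(open("d0.pkl","rb"))
crop(d["scene"][1],160,215,240,275,10,"pics/sc_block.png")
crop(d["scene"][1],272,150,352,210,10,"pics/sc_stn.png")
crop(d["side"][1],235,130,295,170,12,"pics/sd_block.png")
crop(d["side"][1],200,205,275,275,8,"pics/sd_stn.png")
E
```

```text
(no output)
```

View pics/sc_block.png

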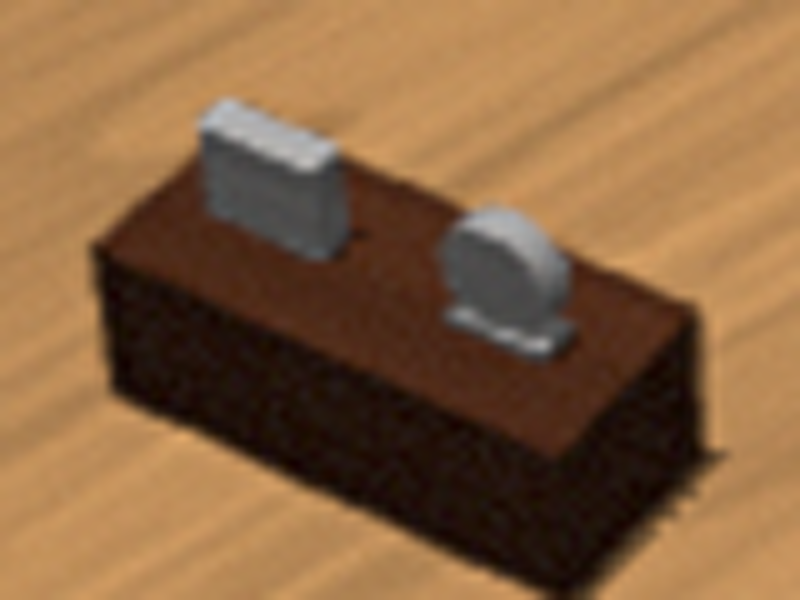

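View pics/sc_stn.png

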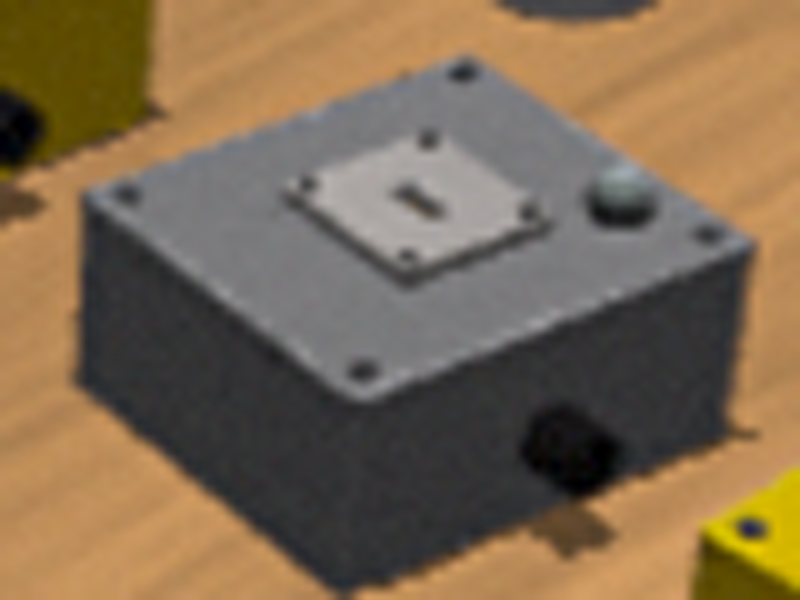

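View pics/sd_block.png

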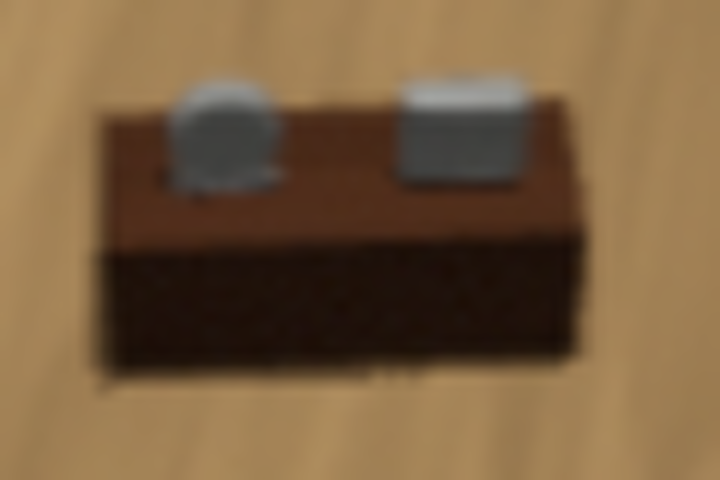

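View pics/sd_stn.png

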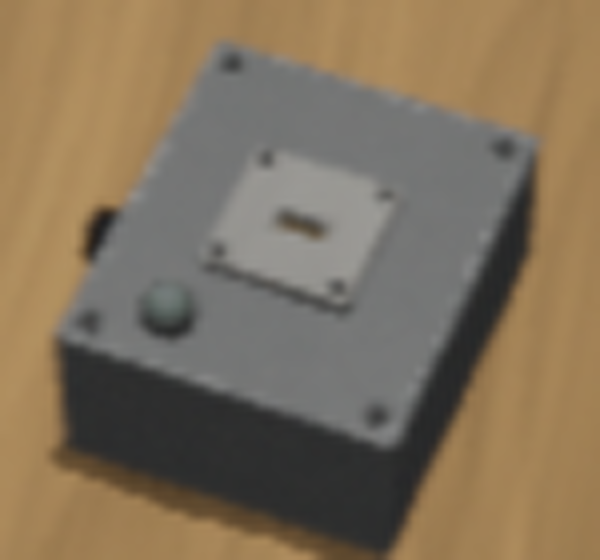

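Run:
```python
from h import *
d=pickle.load(open("d0.pkl","rb"))
sc,sd=d["scene"][0],d["side"][0]
def f(n,c,off,s,pts,z):
    for p in pts: print(n,p,plane(c,p[0]/s+off[0]-.5,p[1]/s+off[1]-.5,z)[:2].round(4))
f("blk sc",sc,(160,215),10,[(97,248),(697,305),(560,455)],.05)
f("blk sd",sd,(235,130),12,[(105,250),(583,237),(568,100),(100,115)],.05)
f("keytop sc",sc,(160,215),10,[(270,135)],.08)
f("keytop sd",sd,(235,130),12,[(465,95)],.08)
f("kh sc",sc,(272,150),10,[(418,200)],.076)
f("kh sd",sd,(200,205),8,[(302,222)],.076)
f("bez sc",sc,(272,150),10,[(430,130),(285,188),(405,272),(548,220)],.076)
f("bez sd",sd,(200,205),8,[(260,150),(400,193),(350,300),(205,260)],.076)
f("box sc",sc,(272,150),10,[(85,198),(470,60),(752,240),(365,400)],.07)
f("box sd",sd,(200,205),8,[(220,42),(537,140),(400,440),(60,335)],.07)
f("lamp sd",sd,(200,205),8,[(165,300)],.08)
```

```text
blk sc (97, 248) [ 0.5004 -0.2773]
blk sc (697, 305) [ 0.6172 -0.1851]
blk sc (560, 455) [ 0.6337 -0.2419]
blk sd (105, 250) [ 0.6189 -0.1808]
blk sd (583, 237) [ 0.4845 -0.2139]
blk sd (568, 100) [ 0.4971 -0.2727]
blk sd (100, 115) [ 0.6317 -0.2383]
keytop sc (270, 135) [ 0.5257 -0.2406]
keytop sd (465, 95) [ 0.5236 -0.2342]
kh sc (418, 200) [0.5646 0.191 ]
kh sd (302, 222) [0.5633 0.1949]
bez sc (430, 130) [0.542 0.224]
bez sc (285, 188) [0.5334 0.1677]
bez sc (405, 272) [0.5867 0.1585]
bez sc (548, 220) [0.5978 0.21  ]
bez sd (260, 150) [0.5852 0.1651]
bez sd (400, 193) [0.531  0.1749]
bez sd (350, 300) [0.5395 0.2261]
bez sd (205, 260) [0.594  0.2186]
box sc (85, 198) [0.4902 0.1281]
box sc (470, 60) [0.5181 0.2734]
box sc (752, 240) [0.6402 0.2526]
box sc (365, 400) [0.6149 0.1081]
box sd (220, 42) [0.612  0.1117]
box sd (537, 140) [0.4865 0.1356]
box sd (400, 440) [0.5117 0.2777]
box sd (60, 335) [0.6383 0.2567]
lamp sd (165, 300) [0.6033 0.2418]
```

```bash
cat >> h.py <<'E'
def plan(o,P,yaw):
    T=rot(o["eef_rot"]);d=T.T@(np.asarray(P)-o["eef_pos"])
    y0=np.arctan2(T[1,0],T[0,0]);t=-np.degrees((yaw-y0+np.pi)%(2*np.pi)-np.pi)
    print("pos",o["eef_pos"].round(4),"yaw",round(y0,4),"z",T[:,2].round(4),"F",o["wrist_force"].round(1),"tx,ty,tz mm",(d*1000).round(1),"turn",round(t,2),"q",o["q"].round(3),"t",o["time_s"])
E
python3 - <<'E'
from h import *
from bench import get_obs
o=get_obs()
c=pickle.load(open("d0.pkl","rb"))["wrist"][0]
T=rot(o["eef_rot"]);C=rot(c["attitude"])
A=T.T@C;t=T.T@(c["origin"]-o["eef_pos"]);print(A.round(3),t.round(4))
np.savez("cam.npz",A=A,t=t)
Td=lambda y:np.array([[np.cos(y),np.sin(y),0],[np.sin(y),-np.cos(y),0],[0,0,-1.]])
def see(P,y,X):
    T=Td(y);K=dict(c);K["origin"]=np.array(P)+T@t
    M=T@A;q=R.from_matrix(M).as_quat();K["attitude"]=np.array([q[3],*q[:3]]);return proj(K,X,True).round(0)
for y in [1.81,1.38]:
  for P in [(.5625,.194,.25),(.5,.194,.25),(.54,.3,.25),(.525,-.2355,.2)]:
    print(y,P,see(P,y,(.5625,.194,.076)),see(P,y,(.525,-.2355,.08)))
plan(o,(.5625-.05,.194,.23),1.38)
plan(o,(.525,-.2355,.2),1.81)
E
```

```text
[[ 1.     0.     0.   ]
 [ 0.    -0.944 -0.329]
 [ 0.     0.329 -0.944]] [ 1.000e-04 -8.410e-02 -1.425e-01]
1.81 (0.5625, 0.194, 0.25) [257. 169.] [-22.  86.]
1.81 (0.5, 0.194, 0.25) [245. 219.] [-24. 127.]
1.81 (0.54, 0.3, 0.25) [162. 167.] [-55.  96.]
1.81 (0.525, -0.2355, 0.2) [519. 269.] [257. 184.]
1.38 (0.5625, 0.194, 0.25) [257. 169.] [-11. 203.]
1.38 (0.5, 0.194, 0.25) [267. 219.] [  3. 238.]
1.38 (0.54, 0.3, 0.25) [173. 204.] [-34. 223.]
1.38 (0.525, -0.2355, 0.2) [559. 156.] [257. 184.]
pos [0.2145 0.5331 0.2306] yaw 1.188 z [-8.0e-04 -1.1e-03 -1.0e+00] F [-0.9  0.2 -0.8] tx,ty,tz mm [-203.2  403.1    0.7] turn -11.0 q [ 0.982  0.181  1.608  0.     1.354 -0.206] t 0.15
pos [0.2145 0.5331 0.2306] yaw 1.188 z [-8.0e-04 -1.1e-03 -1.0e+00] F [-0.9  0.2 -0.8] tx,ty,tz mm [-596.9  575.1   31.2] turn -35.64 q [ 0.982  0.181  1.608  0.     1.354 -0.206] t 0.15
```

Run:
```python
from h import *
from bench import get_obs
plan(get_obs(),(.5625,.194,.22),1.38)
```

```text
pos [0.2145 0.5331 0.2306] yaw 1.188 z [-8.0e-04 -1.1e-03 -1.0e+00] F [-0.9  0.2 -0.8] tx,ty,tz mm [-184.5  449.5   10.7] turn -11.0 q [ 0.982  0.181  1.608  0.     1.354 -0.206] t 0.15
```

Emit:
{"method": "move_arm", "body": {
  "increments": [
    {"tx": -0.184,"ty": 0.45,"tz": 0.01,"turn": -11},
    {"tx": -0.184,"ty": 0.45,"tz": 0.01,"turn": -11},
    {"tx": -0.184,"ty": 0.45,"tz": 0.01,"turn": -11},
    {"tx": -0.184,"ty": 0.45,"tz": 0.01,"turn": -11},
    {"tx": -0.184,"ty": 0.45,"tz": 0.01,"turn": -11},
    {"tx": -0.184,"ty": 0.45,"tz": 0.01,"turn": -11},
    {"tx": -0.184,"ty": 0.45,"tz": 0.01,"turn": -11},
    {"tx": -0.184,"ty": 0.45,"tz": 0.01,"turn": -11},
    {"tx": -0.184,"ty": 0.45,"tz": 0.01,"turn": -11},
    {"tx": -0.184,"ty": 0.45,"tz": 0.01,"turn": -11},
    {"tx": -0.184,"ty": 0.45,"tz": 0.01,"turn": -11},
    {"tx": -0.184,"ty": 0.45,"tz": 0.01,"turn": -11},
    {"tx": -0.184,"ty": 0.45,"tz": 0.01,"turn": -11},
    {"tx": -0.184,"ty": 0.45,"tz": 0.01,"turn": -11},
    {"tx": -0.184,"ty": 0.45,"tz": 0.01,"turn": -11},
    {"tx": -0.184,"ty": 0.45,"tz": 0.01,"turn": -11}
  ]
}}

```text
time_s: 1.48
eef_pos: [0.5625, 0.1956, 0.2211]
eef_rot: [-0.0, 0.771, 0.637, -0.0]
wrist_force: [-0.9, -0.1, -0.2]
opening: 0.998
```

```bash
cat > snap.py <<'E'
import sys
from h import *
from bench import get_obs,viewer
n=sys.argv[1];cam=sys.argv[2] if len(sys.argv)>2 else "wrist"
c=viewer.get_calibration(cam);o=get_obs();p,z=viewer.camera(cam)
cv2.imwrite(f"pics/{n}.png",p[:,:,::-1]);pickle.dump((c,o,p,z),open(n+".pkl","wb"))
print(o["eef_pos"],o["eef_rot"],o["q"].round(3),o["time_s"],np.abs(o["dq"]).max())
E
python3 snap.py w1
```

```text
[0.56251299 0.19558299 0.22107176] [-3.43489943e-04  7.70867725e-01  6.36995112e-01 -2.44992150e-04] [ 0.135  0.235  1.564  0.     1.344 -1.246] 1.4833 0.011052258252887049
```

View pics/w1.png

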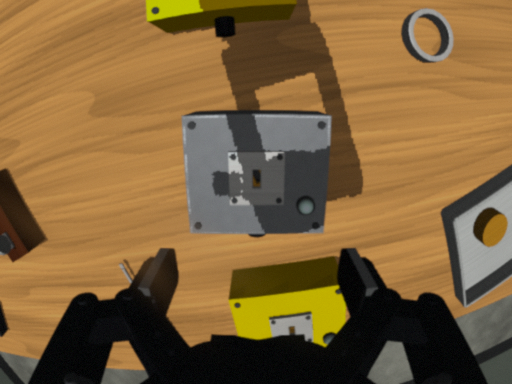

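Run:
```python
from h import *
c,o,p,z=pickle.load(open("w1.pkl","rb"))
crop(p,175,100,345,240,4.5,"pics/w1c.png")
crop(p,220,145,295,215,8,"pics/w1d.png")
```

```text
(no output)
```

View pics/w1c.png

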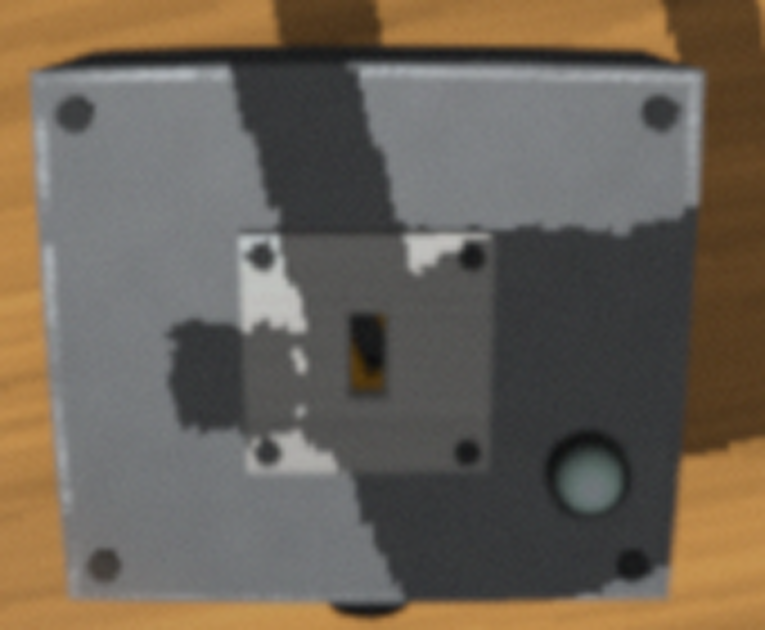

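View pics/w1d.png

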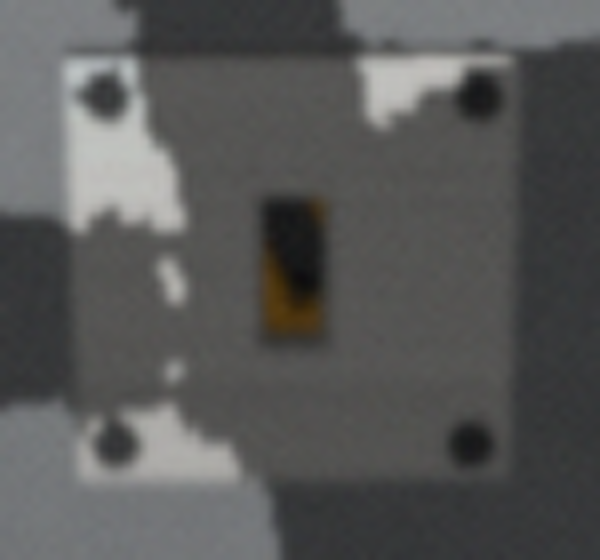

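Emit:
{"method": "move_arm", "body": {
  "increments": [
    {"tx": 0,"ty": 0.084,"tz": 0.1},
    {"tx": 0,"ty": 0.084,"tz": 0.1},
    {"tx": 0,"ty": 0.084,"tz": 0.1},
    {"tx": 0,"ty": 0.084,"tz": 0.1},
    {"tx": 0,"ty": 0.084,"tz": 0.1},
    {"tx": 0,"ty": 0.084,"tz": 0.1}
  ]
}}

```text
validation failed for argument at $.in...
```

```bash
python3 snap.py w2
python3 - <<'E'
from h import *
c,o,p,z=pickle.load(open("w2.pkl","rb"))
print(proj(c,(.564,.193,.076),True))
E
```

```text
[0.56248628 0.19577903 0.22121672] [-2.03720917e-04  7.70720097e-01  6.37173815e-01 -1.42608327e-04] [ 0.136  0.235  1.564  0.     1.344 -1.246] 1.5333 0.006213708495701452
[254.90439056 177.82884348]
```

View pics/w2.png

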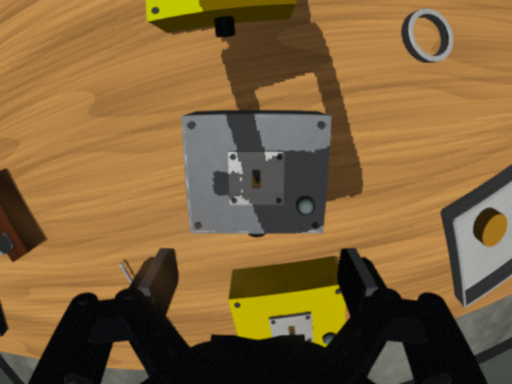

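The call was refused, perhaps because each row needs all four fields. The picture is unchanged.

Emit:
{"method": "move_arm", "body": {
  "increments": [
    {"tx": 0.0,"ty": 0.084,"tz": 0.1,"turn": 0},
    {"tx": 0.0,"ty": 0.084,"tz": 0.1,"turn": 0},
    {"tx": 0.0,"ty": 0.084,"tz": 0.1,"turn": 0},
    {"tx": 0.0,"ty": 0.084,"tz": 0.1,"turn": 0},
    {"tx": 0.0,"ty": 0.084,"tz": 0.1,"turn": 0},
    {"tx": 0.0,"ty": 0.084,"tz": 0.1,"turn": 0}
  ]
}}

```text
time_s: 2.08
eef_pos: [0.6454, 0.1796, 0.1215]
eef_rot: [-0.0, 0.771, 0.637, -0.0]
wrist_force: [0.3, -0.2, 0.8]
opening: 1.001
```

```bash
python3 snap.py w3
python3 - <<'E'
from h import *
c,o,p,z=pickle.load(open("w3.pkl","rb"))
u,v=proj(c,(.564,.193,.076),True);print(u,v)
u,v=int(u),int(v)
crop(p,u-50,v-45,u+50,v+45,6.5,"pics/w3c.png")
E
```

```text
[0.64535718 0.17959425 0.121527  ] [-2.61859476e-04  7.70928250e-01  6.36921908e-01 -2.21243869e-04] [ 0.095  0.492  1.434  0.     1.216 -1.287] 2.0833 0.058437708621127946
253.74375525729977 94.03418111287829
```

View pics/w3c.png

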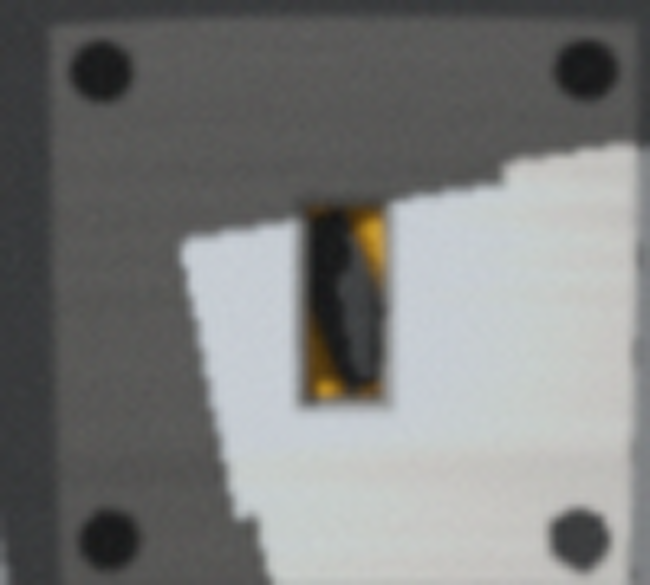

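Run:
```python
from h import *
c,o,p,z=pickle.load(open("w3.pkl","rb"))
u,v=253,94
crop(p,u-50+42,v-45+28,u-50+64,v-45+66,15,"pics/w3d.png")
```

```text
(no output)
```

View pics/w3d.png

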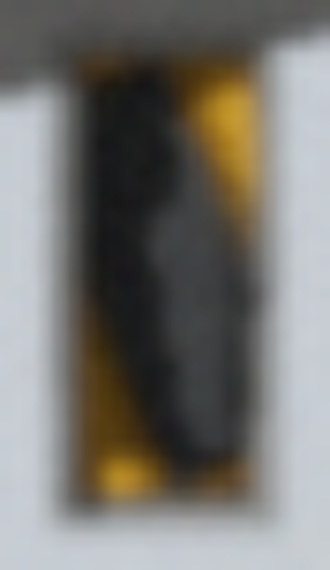

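Run:
```python
from h import *
def go(n,u0,v0,s,groups):
    c,o,p,z=pickle.load(open(n+".pkl","rb"))
    for pts in groups:
        W=np.array([plane(c,x/s+u0-.5,y/s+v0-.5,.076,True)[:2] for x,y in pts])
        e=[W[3]-W[0],W[2]-W[1]];f=[W[1]-W[0],W[2]-W[3]]
        print(n,"ctr",W.mean(0).round(4),"len",[np.linalg.norm(a).round(4) for a in e+f],"xaxis yaw",[round(np.arctan2(a[1],a[0]),3) for a in e],"y-90",[round(np.arctan2(a[1],a[0])-np.pi/2,3) for a in f])
go("w3",203,49,6.5,[[(101,71),(586,70),(578,538),(109,539)],[(303,205),(388,205),(388,403),(303,403)]])
go("w1",220,145,8,[[(65,55),(515,55),(510,478),(80,480)],[(104,96),(477,97),(470,443),(116,445)],[(263,198),(325,198),(325,340),(263,340)]])
c,o,p,z=pickle.load(open("w3.pkl","rb"))
def t(a,b):
    P=[plane(c,x/15+245-.5,y/15+77-.5,.060,True)[:2] for x,y in (a,b)];d=P[1]-P[0];print("tumbler",np.arctan2(d[1],d[0]),P)
t((180,90),(245,240));t((95,290),(170,460))
```

```text
w3 ctr [0.5647 0.1938] len [np.float64(0.0461), np.float64(0.046), np.float64(0.0462), np.float64(0.046)] xaxis yaw [np.float64(-0.189), np.float64(-0.193)] y-90 [np.float64(-0.19), np.float64(-0.189)]
w3 ctr [0.565 0.194] len [np.float64(0.0193), np.float64(0.0193), np.float64(0.0081), np.float64(0.0082)] xaxis yaw [np.float64(-0.193), np.float64(-0.188)] y-90 [np.float64(-0.191), np.float64(-0.191)]
w1 ctr [0.5649 0.1938] len [np.float64(0.0564), np.float64(0.0561), np.float64(0.0556), np.float64(0.0561)] xaxis yaw [np.float64(-0.185), np.float64(-0.175)] y-90 [np.float64(-0.19), np.float64(-0.185)]
w1 ctr [0.565  0.1937] len [np.float64(0.0462), np.float64(0.0458), np.float64(0.0462), np.float64(0.0459)] xaxis yaw [np.float64(-0.181), np.float64(-0.188)] y-90 [np.float64(-0.193), np.float64(-0.184)]
w1 ctr [0.5645 0.1941] len [np.float64(0.0187), np.float64(0.0187), np.float64(0.0078), np.float64(0.0079)] xaxis yaw [np.float64(-0.195), np.float64(-0.187)] y-90 [np.float64(-0.19), np.float64(-0.19)]
tumbler 0.21206813608547842 [array([0.55666525, 0.19610968]), array([0.56396131, 0.19768056])]
tumbler 0.2178326071100452 [array([0.56492798, 0.19062062]), array([0.57322857, 0.19245791])]
```

Run:
```python
from h import *
from bench import get_obs
plan(get_obs(),(.58,-.222,.17),1.81)
```

```text
pos [0.646  0.1798 0.1232] yaw 1.3812 z [ 2.1e-03  4.0e-04 -1.0e+00] F [-0.7  0.1  0.8] tx,ty,tz mm [-407.    11.   -47.1] turn -24.57 q [ 0.095  0.49   1.434  0.     1.216 -1.287] t 2.1333
```

Emit:
{"method": "move_arm", "body": {
  "increments": [
    {"tx": -0.02,"ty": 0.01,"tz": -0.04,"turn": -5},
    {"tx": -0.05,"ty": 0.01,"tz": -0.06,"turn": -10},
    {"tx": -0.407,"ty": 0.011,"tz": -0.06,"turn": -24.6},
    {"tx": -0.407,"ty": 0.011,"tz": -0.06,"turn": -24.6},
    {"tx": -0.407,"ty": 0.011,"tz": -0.06,"turn": -24.6},
    {"tx": -0.407,"ty": 0.011,"tz": -0.06,"turn": -24.6},
    {"tx": -0.407,"ty": 0.011,"tz": -0.06,"turn": -24.6},
    {"tx": -0.407,"ty": 0.011,"tz": -0.06,"turn": -24.6},
    {"tx": -0.407,"ty": 0.011,"tz": -0.06,"turn": -24.6},
    {"tx": -0.407,"ty": 0.011,"tz": -0.05,"turn": -24.6},
    {"tx": -0.407,"ty": 0.011,"tz": -0.047,"turn": -24.6},
    {"tx": -0.407,"ty": 0.011,"tz": -0.047,"turn": -24.6},
    {"tx": -0.407,"ty": 0.011,"tz": -0.047,"turn": -24.6},
    {"tx": -0.407,"ty": 0.011,"tz": -0.047,"turn": -24.6}
  ]
}}

```text
time_s: 3.3
eef_pos: [0.5802, -0.2222, 0.1707]
eef_rot: [0.002, 0.618, 0.786, 0.0]
wrist_force: [-0.6, -0.0, -0.8]
opening: 0.999
```

```bash
python3 snap.py w4
python3 - <<'E'
from h import *
c,o,p,z=pickle.load(open("w4.pkl","rb"))
u,v=proj(c,(.525,-.2355,.08),True);print(u,v)
E
```

```text
[ 0.58018644 -0.22222972  0.17073945] [1.62079246e-03 6.17758832e-01 7.86365816e-01 4.49646865e-04] [-5.570e-01  3.360e-01  1.543e+00  1.000e-03  1.260e+00 -2.367e+00] 3.3 0.02285833693521982
258.22374688092765 125.77250120347476
```

View pics/w4.png

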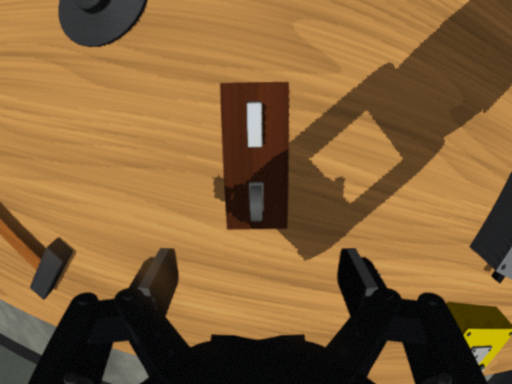

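Run:
```python
from h import *
c,o,p,z=pickle.load(open("w4.pkl","rb"))
crop(p,212,75,297,155,8,"pics/w4c.png")
```

```text
(no output)
```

View pics/w4c.png

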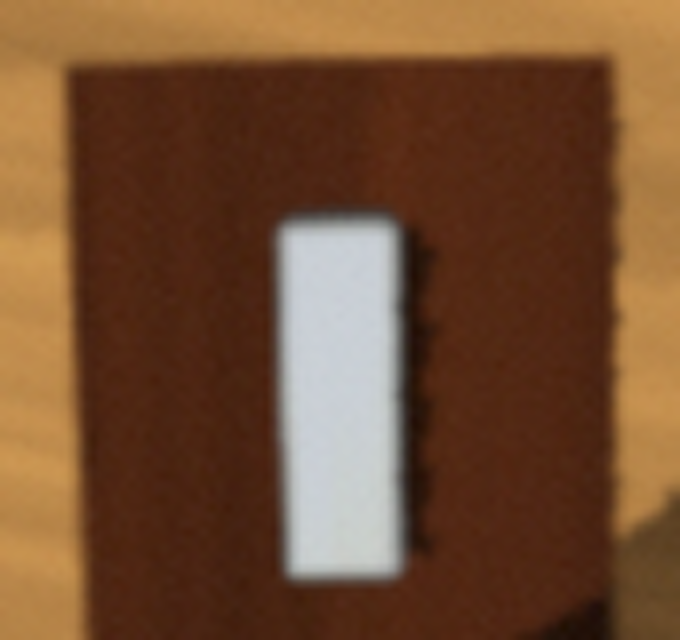

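Run:
```python
from h import *
from bench import get_obs
c,o,p,z=pickle.load(open("w4.pkl","rb"))
W=np.array([plane(c,x/8+211.5,y/8+74.5,.08,True)[:2] for x,y in [(277,222),(402,220),(405,578),(286,580)]])
e=[W[3]-W[0],W[2]-W[1]];f=[W[1]-W[0],W[2]-W[3]]
print("ctr",W.mean(0).round(4),[np.linalg.norm(a).round(4) for a in e+f],[round(np.arctan2(a[1],a[0]),3) for a in e],[round(np.arctan2(a[1],a[0])-np.pi/2,3) for a in f])
W=np.array([plane(c,x+0.,y+0.,.05,True)[:2] for x,y in [(220,83),(288,83),(287,229),(227,229)]])
print("blk",W.mean(0).round(4)); d=(W[3]+W[2]-W[0]-W[1]);print(np.arctan2(d[1],d[0]),np.linalg.norm(d)/2)
y=np.arctan2(d[1],d[0]);print("key from blk",W.mean(0)-.035*np.array([np.cos(y),np.sin(y)]))
print(z[120:130:4,253:258:2], c["origin"])
```

```text
ctr [ 0.5249 -0.2387] [np.float64(0.0357), np.float64(0.0356), np.float64(0.0121), np.float64(0.0118)] [np.float64(0.257), np.float64(0.25)] [np.float64(0.253), np.float64(0.256)]
blk [ 0.5595 -0.2296]
0.2573975106014832 0.13950164622016484
key from blk [ 0.52561908 -0.23851222]
[[0.2276122  0.22774361 0.22688156]
 [0.22935317 0.229232   0.22954378]
 [0.23162426 0.23035891 0.23038891]] [ 0.49808692 -0.24207314  0.31317404]
```

Run:
```python
from h import *
from bench import get_obs
plan(get_obs(),(.525,-.2387,.054),1.825)
```

```text
pos [ 0.5804 -0.2217  0.1704] yaw 1.8109 z [ 0.0028 -0.0012 -1.    ] F [-0.5 -0.6 -0.1] tx,ty,tz mm [ -3.1 -58.1 116.3] turn -0.81 q [-0.556  0.337  1.543  0.     1.259 -2.367] t 3.35
```

Emit:
{"method": "move_arm", "body": {
  "increments": [
    {"tx": -0.003,"ty": -0.04,"tz": 0.02,"turn": -0.8},
    {"tx": -0.003,"ty": -0.058,"tz": 0.05,"turn": -0.8},
    {"tx": -0.003,"ty": -0.058,"tz": 0.08,"turn": -0.8},
    {"tx": -0.003,"ty": -0.058,"tz": 0.1,"turn": -0.8},
    {"tx": -0.003,"ty": -0.058,"tz": 0.11,"turn": -0.8},
    {"tx": -0.003,"ty": -0.058,"tz": 0.116,"turn": -0.8},
    {"tx": -0.003,"ty": -0.058,"tz": 0.116,"turn": -0.8},
    {"tx": -0.003,"ty": -0.058,"tz": 0.116,"turn": -0.8}
  ]
}}

```text
time_s: 4.02
eef_pos: [0.5251, -0.2395, 0.0535]
eef_rot: [0.001, 0.612, 0.791, 0.0]
wrist_force: [0.3, 0.3, 0.6]
opening: 0.998
```

```bash
python3 - <<'E'
from h import *
from bench import get_obs
for i in range(1): plan(get_obs(),(.525,-.2387,.054),1.825)
E
python3 snap.py w5
```

```text
pos [ 0.5251 -0.2395  0.0535] yaw 1.8246 z [ 0.0015 -0.0011 -1.    ] F [0.3 0.3 0.6] tx,ty,tz mm [ 0.8  0.1 -0.5] turn -0.02 q [-0.633  0.404  1.722  0.     1.014 -2.458] t 4.0167
[ 0.52511237 -0.2394855   0.05354476] [9.45597021e-04 6.11932811e-01 7.90909186e-01 3.67913722e-05] [-0.633  0.404  1.722  0.     1.014 -2.458] 4.0167 0.014019609723897456
```

View pics/w5.png

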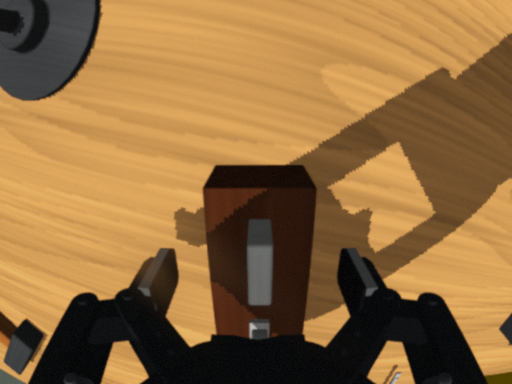

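The bar key's head is at (260,270), midway between the fingers, and the round key is behind at (260,328). Closing now.

Emit:
{"method": "move_arm", "body": {
  "increments": [
    {"tx": 0.0005,"ty": 0.0,"tz": 0.0,"turn": 0},
    {"tx": 0.0005,"ty": 0.0,"tz": 0.0,"turn": 0},
    {"tx": 0.0005,"ty": 0.0,"tz": 0.0,"turn": 0},
    {"tx": 0.0005,"ty": 0.0,"tz": 0.0,"turn": 0},
    {"tx": 0.0005,"ty": 0.0,"tz": 0.0,"turn": 0},
    {"tx": 0.0005,"ty": 0.0,"tz": 0.0,"turn": 0},
    {"tx": 0.0005,"ty": 0.0,"tz": 0.0,"turn": 0},
    {"tx": 0.0005,"ty": 0.0,"tz": 0.0,"turn": 0}
  ],
  "gripper": 0.0
}}

```text
time_s: 4.73
eef_pos: [0.5239, -0.2393, 0.0525]
eef_rot: [0.0, 0.612, 0.79, -0.0]
wrist_force: [0.3, -0.1, 2.3]
opening: 0.128
```

Run:
```python
from h import *
from bench import get_obs
o=get_obs();plan(o,(.525,-.2387,.054),1.825);print(o["opening"],o["torque"])
```

```text
pos [ 0.5239 -0.2393  0.0525] yaw 1.8232 z [ 3.e-04 -3.e-04 -1.e+00] F [ 0.3 -0.1  2.3] tx,ty,tz mm [ 0.3  1.2 -1.5] turn -0.1 q [-0.634  0.404  1.724 -0.     1.013 -2.458] t 4.7333
0.12802985440793918 [-0.00940361  0.03289892  0.00875059]
```

Emit:
{"method": "move_arm", "body": {
  "increments": [
    {"tx": 0.0005,"ty": 0.0,"tz": -0.01,"turn": 0},
    {"tx": 0.0005,"ty": 0.0,"tz": -0.03,"turn": 0},
    {"tx": 0.0005,"ty": 0.0,"tz": -0.06,"turn": 0},
    {"tx": 0.0005,"ty": 0.0,"tz": -0.09,"turn": 0},
    {"tx": 0.0005,"ty": 0.0,"tz": -0.11,"turn": 0},
    {"tx": 0.0005,"ty": 0.0,"tz": -0.12,"turn": 0},
    {"tx": 0.0005,"ty": 0.0,"tz": -0.12,"turn": 0},
    {"tx": 0.0005,"ty": 0.0,"tz": -0.12,"turn": 0}
  ]
}}

```text
time_s: 5.4
eef_pos: [0.5235, -0.2385, 0.1721]
eef_rot: [0.0, 0.612, 0.791, -0.0]
wrist_force: [-0.4, 0.7, -0.7]
opening: 0.132
```

```bash
python3 - <<'E'
from h import *
from bench import get_obs
o=get_obs();plan(o,(.565,.194,.18),1.381);print(o["opening"],o["torque"])
E
python3 snap.py w6; python3 snap.py s6 side
python3 - <<'E'
from h import *
c,o,p,z=pickle.load(open("s6.pkl","rb"))
u,v=map(int,proj(c,o["eef_pos"]));print(u,v)
crop(p,u-40,v-40,u+40,v+35,8,"pics/s6c.png")
E
```

```text
pos [ 0.5235 -0.2385  0.1721] yaw 1.8233 z [-0. -0. -1.] F [-0.4  0.7 -0.7] tx,ty,tz mm [408.4 148.3  -7.9] turn 25.34 q [-0.634  0.24   1.662 -0.     1.24  -2.457] t 5.4
0.1316030821488257 [0.01440461 0.0042776  0.00944477]
[ 0.52345552 -0.23847541  0.1720588 ] [ 5.23924300e-07  6.12425073e-01  7.90528640e-01 -3.08294653e-06] [-0.634  0.24   1.662 -0.     1.24  -2.457] 5.4 0.0304057045941451
[ 0.52283886 -0.23803611  0.17087955] [-1.14067454e-03  6.12459169e-01  7.90501401e-01 -1.95184574e-05] [-0.634  0.241  1.663  0.     1.24  -2.457] 5.45 0.018139553699269246
275 116
```

View pics/w6.png

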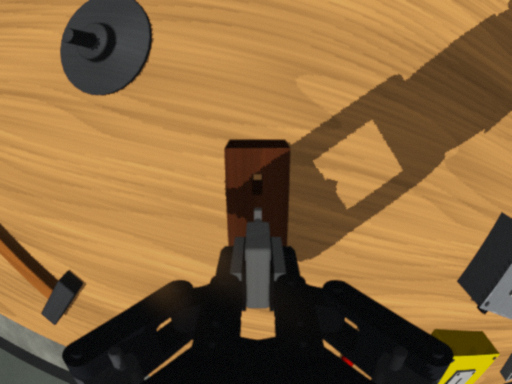

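View pics/s6c.png

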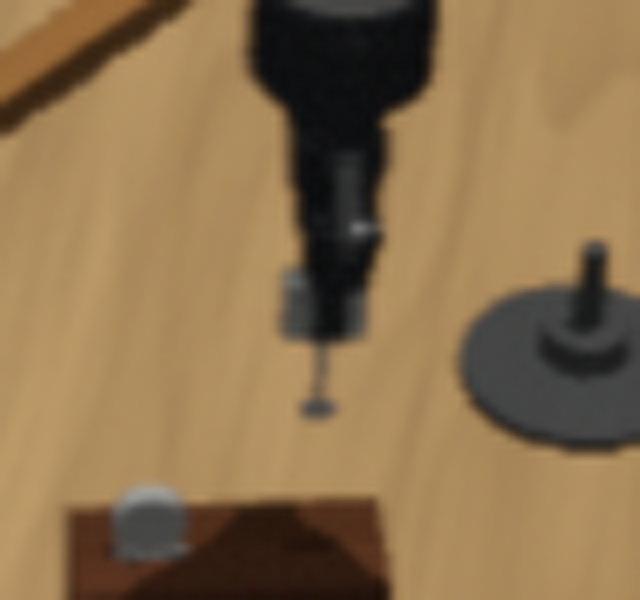

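Run:
```python
from h import *
c,o,p,z=pickle.load(open("w6.pkl","rb"))
crop(p,218,190,298,320,5.5,"pics/w6c.png")
T=rot(o["eef_rot"])
for P in [(0,0,.0475),(0,8,.0475-.002),(0,-8,.0475),(6,-18,-.0275),(-6,-18,-.0275),(-6,18,-.0275),(6,18,-.0275)]:
    X=o["eef_pos"]+T@(np.array([P[0]/1e3,P[1]/1e3,P[2]]));u,v=proj(c,X,True);print(P,u,v,((u-218+.5)*5.5).round(),((v-190+.5)*5.5).round())
```

```text
(0, 0, 0.0475) 257.79459239755187 215.24836770491788 222.0 142.0
(0, 8, 0.0455) 257.792081489051 226.78359664787519 222.0 205.0
(0, -8, 0.0475) 257.79836935750535 204.62524841473214 222.0 83.0
(6, -18, -0.0275) 271.4028647964981 246.34128726566271 296.0 313.0
(-6, -18, -0.0275) 244.39410425358696 246.3415698552583 148.0 313.0
(-6, 18, -0.0275) 245.96543917757003 307.0589200168606 157.0 647.0
(6, 18, -0.0275) 269.7354562529964 307.05746704462746 287.0 647.0
```

View pics/w6c.png

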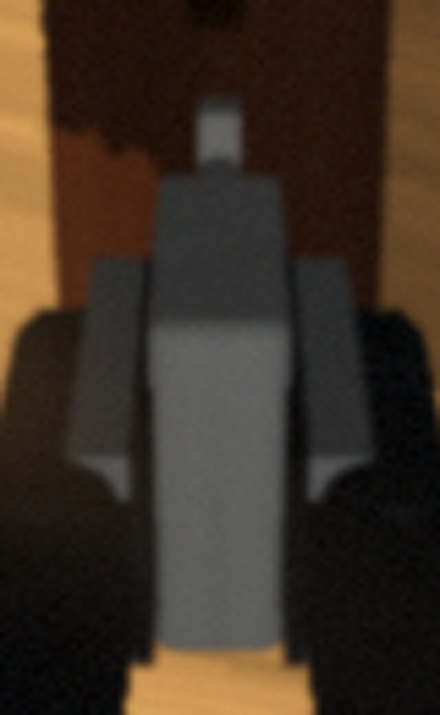

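Run:
```python
from h import *
from scipy.optimize import least_squares
c,o,p,z=pickle.load(open("w6.pkl","rb"))
T=rot(o["eef_rot"])
pts=[(-18,-75,325),(18,-75,648),(-18,-45,178),(-8,-7,110),(-7.5,-1,97)] # y, z from tip (tool z = -height)
def res(a,full=False):
    dy,tip,th=a;r=[]
    for y,zz,v in pts:
        # rotate about tip
        yy=y*np.cos(th)-zz*np.sin(th);z2=y*np.sin(th)+zz*np.cos(th)
        X=o["eef_pos"]+T@np.array([0,(yy+dy)/1e3,(z2+tip)/1e3]);u,w=proj(c,X,True);r.append((w-190+.5)*5.5-v)
    return r
for b in [None,0]:
    s=least_squares(lambda a:res(a if b is None else (a[0],a[1],0)),[0,47.5,0]);print(s.x.round(3),np.round(s.fun,1))
```

```text
[2.3910e+00 5.1003e+01 1.3000e-02] [ 3.  -0.8 -5.1  2.6  0.3]
[ 2.361 49.806  0.   ] [-1.3  1.4 -6.5  5.2  3.3]
```

Run:
```python
from h import *
from bench import get_obs
o=get_obs();plan(o,(.5636,.194,.137),1.381);print(o["opening"],o["torque"])
```

```text
pos [ 0.5226 -0.2379  0.1703] yaw 1.8233 z [-0.0027  0.002  -1.    ] F [-0.2  0.5 -1.4] tx,ty,tz mm [407.9 147.7  34.1] turn 25.34 q [-0.634  0.242  1.663 -0.     1.24  -2.457] t 5.5
0.12790089054136095 [-0.03978409 -0.01285801  0.00393056]
```

Emit:
{"method": "move_arm", "body": {
  "increments": [
    {"tx": 0.408,"ty": 0.148,"tz": 0.0,"turn": 25.3},
    {"tx": 0.408,"ty": 0.148,"tz": 0.0,"turn": 25.3},
    {"tx": 0.408,"ty": 0.148,"tz": 0.0,"turn": 25.3},
    {"tx": 0.408,"ty": 0.148,"tz": 0.0,"turn": 25.3},
    {"tx": 0.408,"ty": 0.148,"tz": 0.0,"turn": 25.3},
    {"tx": 0.408,"ty": 0.148,"tz": 0.0,"turn": 25.3},
    {"tx": 0.408,"ty": 0.148,"tz": 0.0,"turn": 25.3},
    {"tx": 0.408,"ty": 0.148,"tz": 0.0,"turn": 25.3},
    {"tx": 0.408,"ty": 0.148,"tz": 0.0,"turn": 25.3},
    {"tx": 0.408,"ty": 0.148,"tz": 0.0,"turn": 25.3},
    {"tx": 0.408,"ty": 0.148,"tz": 0.0,"turn": 25.3},
    {"tx": 0.408,"ty": 0.148,"tz": 0.01,"turn": 25.3},
    {"tx": 0.408,"ty": 0.148,"tz": 0.02,"turn": 25.3},
    {"tx": 0.408,"ty": 0.148,"tz": 0.03,"turn": 25.3},
    {"tx": 0.408,"ty": 0.148,"tz": 0.034,"turn": 25.3},
    {"tx": 0.408,"ty": 0.148,"tz": 0.034,"turn": 25.3},
    {"tx": 0.408,"ty": 0.148,"tz": 0.034,"turn": 25.3}
  ]
}}

```text
time_s: 6.92
eef_pos: [0.5648, 0.1921, 0.1376]
eef_rot: [-0.0, 0.771, 0.636, -0.001]
wrist_force: [0.3, -0.5, -1.4]
opening: 0.132
```

```bash
python3 - <<'E'
from h import *
from bench import get_obs
o=get_obs();plan(o,(.5636,.194,.137),1.381);print(o["opening"],o["torque"])
E
python3 snap.py w7
python3 - <<'E'
from h import *
c,o,p,z=pickle.load(open("w7.pkl","rb"))
crop(p,208,160,308,260,6,"pics/w7c.png")
E
```

```text
pos [0.5648 0.1921 0.1376] yaw 1.3798 z [-1.5e-03 -3.0e-04 -1.0e+00] F [ 0.3 -0.5 -1.4] tx,ty,tz mm [ 1.7 -1.5  0.6] turn -0.07 q [ 0.129  0.326  1.629 -0.     1.188 -1.251] t 6.9167
0.13166969414876417 [ 0.00276316 -0.06897647 -0.00877115]
[0.56480267 0.19207007 0.13756179] [-3.62491971e-04  7.71302557e-01  6.36468229e-01 -6.54028224e-04] [ 0.129  0.326  1.629 -0.     1.188 -1.251] 6.9167 0.018692742816772998
```

View pics/w7c.png

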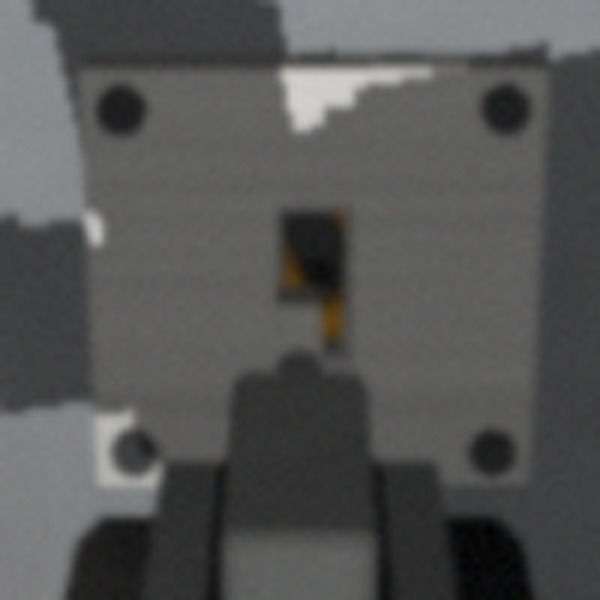

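Run:
```python
from h import *
c,o,p,z=pickle.load(open("w7.pkl","rb"))
T=rot(o["eef_rot"])
def px(x,y):return x/6+208-.5,y/6+160-.5
def tool(x,y,z):return (T.T@(plane(c,*px(x,y),z,True)-o["eef_pos"])*1e3).round(2)
S=[(121,110),(506,110),(492,452),(135,452)]
t=np.array([tool(*s,.076) for s in S]);print(t,"ctr",t.mean(0), "ang",[np.arctan2(*(t[3]-t[0])[:2]),np.arctan2(*(t[2]-t[1])[:2])])
print("slot",tool(280,212,.076),tool(347,212,.076),tool(313,355,.076))
zt=o["eef_pos"][2]-.049
print("bit front low",tool(300,288,zt+.001),"front up",tool(300,300,zt+.007),"L/R",tool(279,300,zt+.007),tool(322,300,zt+.007))
print("head front low L/R",tool(237,378,zt+.045),tool(365,378,zt+.045),"front top",tool(226,532,zt+.075),tool(376,532,zt+.075))
```

```text
[[-21.32 -22.99  61.61]
 [ 24.85 -23.    61.58]
 [ 24.95  23.01  61.52]
 [-21.17  22.98  61.54]] ctr [1.82750000e+00 1.77635684e-15 6.15625000e+01] ang [np.float64(0.003262986026663698), np.float64(0.0021734371340791656)]
slot [ -2.3  -10.    61.58] [  5.86 -10.    61.57] [ 1.77  9.11 61.55]
bit front low [ 0.13 -5.58 48.01] front up [ 0.13 -6.59 42.01] L/R [-2.23 -6.59 42.01] [ 2.6  -6.59 42.01]
head front low L/R [ -5.6  -14.84   4.02] [  6.02 -14.84   4.02] front top [ -5.46 -16.12 -25.97] [  5.83 -16.12 -25.98]
```

Emit:
{"method": "move_arm", "body": {
  "increments": [
    {"tx": 0.0017,"ty": -0.0017,"tz": 0.0,"turn": 0},
    {"tx": 0.0017,"ty": -0.0017,"tz": 0.004,"turn": 0},
    {"tx": 0.0017,"ty": -0.0017,"tz": 0.009,"turn": 0},
    {"tx": 0.0017,"ty": -0.0017,"tz": 0.009,"turn": 0},
    {"tx": 0.0017,"ty": -0.0017,"tz": 0.009,"turn": 0}
  ]
}}

```text
time_s: 7.38
eef_pos: [0.5633, 0.1953, 0.1288]
eef_rot: [-0.0, 0.771, 0.637, -0.0]
wrist_force: [0.0, 0.7, -0.5]
opening: 0.126
```

```bash
python3 - <<'E'
from h import *
from bench import get_obs
o=get_obs();plan(o,(.5636,.194,.137),1.381);print(o["opening"],o["torque"])
E
python3 snap.py w8
python3 - <<'E'
from h import *
c,o,p,z=pickle.load(open("w8.pkl","rb"))
crop(p,208,165,308,265,6,"pics/w8c.png")
E
python3 snap.py s8 side
python3 - <<'E'
from h import *
c,o,p,z=pickle.load(open("s8.pkl","rb"))
crop(p,200,195,275,265,8,"pics/s8c.png")
E
```

```text
pos [0.5633 0.1953 0.1288] yaw 1.3818 z [-1.e-03 -2.e-04 -1.e+00] F [ 0.   0.7 -0.5] tx,ty,tz mm [-1.3  0.6 -8.2] turn 0.05 q [ 0.135  0.336  1.636 -0.     1.171 -1.247] t 7.3833
0.12586564089154725 [-0.04382444  0.01590521 -0.02660741]
[0.56327083 0.19534298 0.12877572] [-2.38546792e-04  7.70670546e-01  6.37233607e-01 -4.28810202e-04] [ 0.135  0.336  1.636 -0.     1.171 -1.247] 7.3833 0.008297167505417462
[0.56353758 0.19540631 0.12910247] [-8.64209763e-05  7.70656673e-01  6.37250548e-01 -1.56551964e-04] [ 0.135  0.335  1.635 -0.     1.171 -1.247] 7.4333 0.005217033006599725
```

View pics/w8c.png

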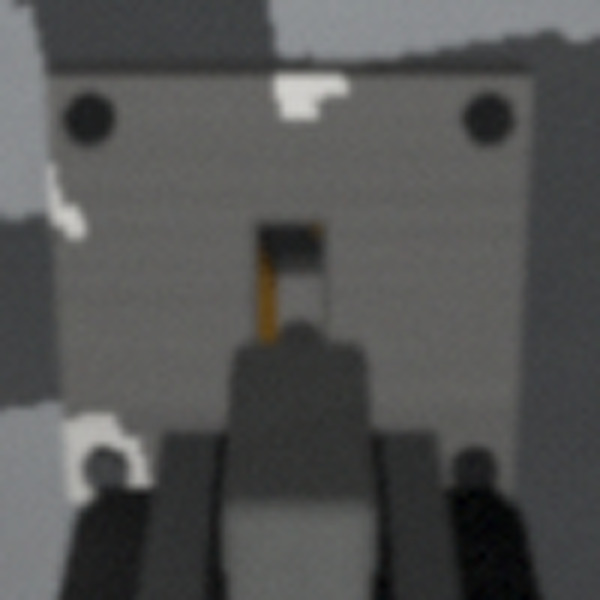

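View pics/s8c.png

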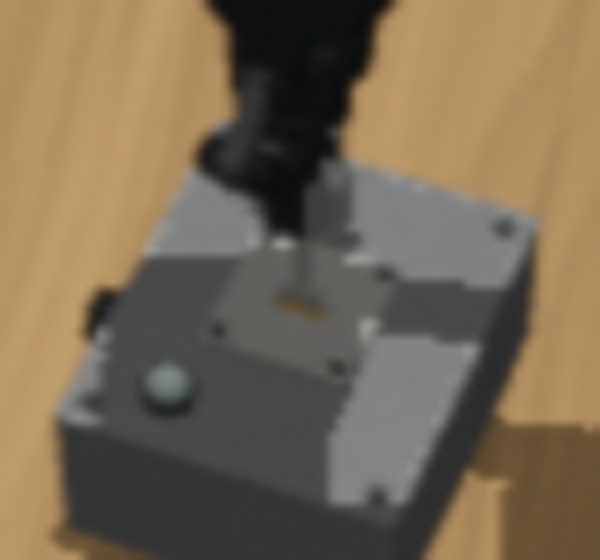

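Run:
```python
from h import *
c,o,p,z=pickle.load(open("w8.pkl","rb"))
T=rot(o["eef_rot"])
def px(x,y):return x/6+208-.5,y/6+165-.5
def tool(x,y,z):return (T.T@(plane(c,*px(x,y),z,True)-o["eef_pos"])*1e3).round(2)
S=[(89,118),(487,118),(475,468),(106,468)]
t=np.array([tool(*s,.076) for s in S]);print(t,"ctr",t.mean(0), "ang",[np.arctan2(*(t[3]-t[0])[:2]),np.arctan2(*(t[2]-t[1])[:2])])
print("slot",tool(259,224,.076),tool(325,224,.076))
zt=o["eef_pos"][2]-.049
print("front up",tool(300,273,zt+.007),"L/R",tool(278,273,zt+.007),tool(324,273,zt+.007))
print("head front low L/R",tool(237,347,zt+.045),tool(365,347,zt+.045),"front top",tool(226,500,zt+.075),tool(376,500,zt+.075))
```

```text
[[-24.25 -21.03  52.8 ]
 [ 21.76 -21.03  52.79]
 [ 22.07  24.94  52.75]
 [-24.16  24.98  52.76]] ctr [-1.145  1.965 52.775] ang [np.float64(0.0019560940058869327), np.float64(0.006743426169823382)]
slot [-4.67 -7.92 52.78] [ 3.09 -7.92 52.78]
front up [ 0.15 -6.22 42.01] L/R [-2.32 -6.22 42.01] [ 2.85 -6.22 42.  ]
head front low L/R [ -5.58 -14.93   4.02] [  6.04 -14.93   4.01] front top [ -5.44 -16.28 -25.98] [  5.85 -16.28 -25.99]
```

Emit:
{"method": "move_arm", "body": {
  "increments": [
    {"tx": -0.0011,"ty": 0.0,"tz": 0.0,"turn": 0},
    {"tx": -0.0011,"ty": 0.0,"tz": 0.0,"turn": 0},
    {"tx": -0.0011,"ty": 0.0,"tz": 0.002,"turn": 0},
    {"tx": -0.0011,"ty": 0.0,"tz": 0.004,"turn": 0},
    {"tx": -0.0011,"ty": 0.0,"tz": 0.005,"turn": 0},
    {"tx": -0.0011,"ty": 0.0,"tz": 0.006,"turn": 0},
    {"tx": -0.0011,"ty": 0.0,"tz": 0.007,"turn": 0},
    {"tx": -0.0011,"ty": 0.0,"tz": 0.007,"turn": 0}
  ]
}}

```text
time_s: 8.15
eef_pos: [0.5633, 0.1943, 0.122]
eef_rot: [-0.0, 0.771, 0.637, -0.0]
wrist_force: [-0.3, -0.3, -0.8]
opening: 0.131
```

```bash
cat > st.py <<'E'
from h import *
from bench import get_obs
o=get_obs();plan(o,(.5637,.194,.137),1.381);T=rot(o["eef_rot"]);print(o["opening"],"Ftool",(T.T@o["wrist_force"]).round(1),"torque",(T.T@o["torque"]).round(3))
E
python3 st.py
```

```text
pos [0.5633 0.1943 0.122 ] yaw 1.3817 z [-5.e-04 -1.e-04 -1.e+00] F [-0.3 -0.3 -0.8] tx,ty,tz mm [ -0.2   0.4 -15. ] turn 0.04 q [ 0.133  0.343  1.641 -0.     1.158 -1.249] t 8.15
0.13098425426239452 Ftool [-0.4 -0.2  0.8] torque [ 0.003 -0.007 -0.023]
```

Emit:
{"method": "move_arm", "body": {
  "increments": [
    {"tx": 0.0,"ty": 0.0,"tz": 0.001,"turn": 0},
    {"tx": 0.0,"ty": 0.0,"tz": 0.003,"turn": 0},
    {"tx": 0.0,"ty": 0.0,"tz": 0.005,"turn": 0},
    {"tx": 0.0,"ty": 0.0,"tz": 0.007,"turn": 0},
    {"tx": 0.0,"ty": 0.0,"tz": 0.009,"turn": 0},
    {"tx": 0.0,"ty": 0.0,"tz": 0.009,"turn": 0},
    {"tx": 0.0,"ty": 0.0,"tz": 0.009,"turn": 0}
  ]
}}

```text
time_s: 8.73
eef_pos: [0.5633, 0.1943, 0.113]
eef_rot: [-0.0, 0.771, 0.637, -0.0]
wrist_force: [-0.5, -0.3, -0.6]
opening: 0.133
```

```bash
python3 st.py; python3 snap.py w9
python3 - <<'E'
from h import *
c,o,p,z=pickle.load(open("w9.pkl","rb"))
crop(p,208,165,308,265,6,"pics/w9c.png")
E
```

```text
pos [0.5633 0.1943 0.113 ] yaw 1.3818 z [-5.e-04 -1.e-04 -1.e+00] F [-0.5 -0.3 -0.6] tx,ty,tz mm [ -0.2   0.4 -24. ] turn 0.04 q [ 0.133  0.355  1.646 -0.     1.141 -1.249] t 8.7333
0.13307144760439965 Ftool [-0.4 -0.4  0.6] torque [-0.009  0.005  0.035]
[0.56330897 0.19428885 0.11304389] [-1.18186868e-04  7.70687869e-01  6.37212803e-01 -1.94536291e-04] [ 0.133  0.355  1.646 -0.     1.141 -1.249] 8.7333 0.005013037422303281
```

View pics/w9c.png

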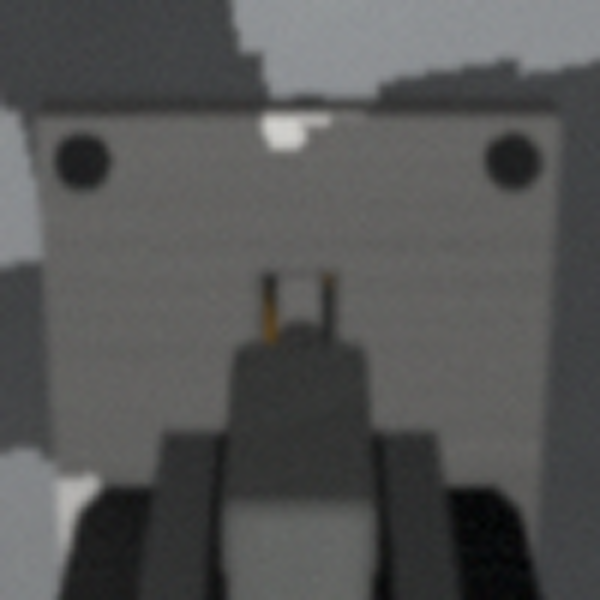

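Emit:
{"method": "move_arm", "body": {
  "increments": [
    {"tx": 0.0,"ty": 0.0,"tz": 0.001,"turn": 0},
    {"tx": 0.0,"ty": 0.0,"tz": 0.002,"turn": 0},
    {"tx": 0.0,"ty": 0.0,"tz": 0.0025,"turn": 0},
    {"tx": 0.0,"ty": 0.0,"tz": 0.0025,"turn": 0},
    {"tx": 0.0,"ty": 0.0,"tz": 0.0025,"turn": 0}
  ]
}}

```text
time_s: 9.2
eef_pos: [0.5634, 0.1943, 0.1107]
eef_rot: [-0.0, 0.771, 0.637, -0.0]
wrist_force: [-0.2, 0.3, -0.0]
opening: 0.127
```

```bash
python3 st.py
```

```text
pos [0.5634 0.1943 0.1107] yaw 1.3817 z [-1.e-04 -0.e+00 -1.e+00] F [-0.2  0.3 -0. ] tx,ty,tz mm [ -0.2   0.3 -26.3] turn 0.04 q [ 0.133  0.358  1.647 -0.     1.136 -1.249] t 9.2
0.12676496004748614 Ftool [ 0.2 -0.3  0. ] torque [ 0.042  0.027 -0.024]
```

Emit:
{"method": "move_arm", "body": {
  "increments": [
    {"tx": 0.0,"ty": 0.0,"tz": 0.0005,"turn": 0},
    {"tx": 0.0,"ty": 0.0,"tz": 0.001,"turn": 0},
    {"tx": 0.0,"ty": 0.0,"tz": 0.001,"turn": 0}
  ]
}}

```text
time_s: 9.45
eef_pos: [0.5634, 0.1943, 0.1097]
eef_rot: [-0.0, 0.771, 0.637, -0.0]
wrist_force: [0.7, -0.4, -0.3]
opening: 0.128
```

Emit:
{"method": "move_arm", "body": {
  "increments": [
    {"tx": 0.0,"ty": 0.0,"tz": 0.0005,"turn": 0},
    {"tx": 0.0,"ty": 0.0,"tz": 0.001,"turn": 0},
    {"tx": 0.0,"ty": 0.0,"tz": 0.001,"turn": 0}
  ]
}}

```text
time_s: 9.7
eef_pos: [0.5634, 0.1943, 0.1086]
eef_rot: [-0.0, 0.771, 0.637, -0.0]
wrist_force: [-0.4, 0.4, -1.0]
opening: 0.131
```

Emit:
{"method": "move_arm", "body": {
  "increments": [
    {"tx": -0.0001,"ty": 0.0,"tz": 0.0,"turn": -4},
    {"tx": -0.0002,"ty": 0.0,"tz": 0.0,"turn": -8},
    {"tx": -0.0003,"ty": 0.0001,"tz": 0.0,"turn": -12},
    {"tx": -0.0004,"ty": 0.0001,"tz": 0.0,"turn": -16},
    {"tx": -0.0005,"ty": 0.0001,"tz": 0.0,"turn": -20},
    {"tx": -0.0006,"ty": 0.0002,"tz": 0.0,"turn": -23.2},
    {"tx": -0.0006,"ty": 0.0002,"tz": 0.0,"turn": -23.2},
    {"tx": -0.0006,"ty": 0.0002,"tz": 0.0,"turn": -23.2}
  ]
}}

```text
time_s: 10.37
eef_pos: [0.5636, 0.1937, 0.1088]
eef_rot: [0.0, 0.628, 0.779, -0.0]
wrist_force: [0.0, -0.2, -0.6]
opening: 0.132
```

```bash
python3 st.py
```

```text
pos [0.5636 0.1937 0.1088] yaw 1.7849 z [-0. -0. -1.] F [ 0.  -0.2 -0.6] tx,ty,tz mm [  0.3   0.2 -28.2] turn 23.14 q [ 0.132  0.36   1.649 -0.     1.133 -1.653] t 10.3667
0.13217744159197148 Ftool [-0.2 -0.   0.6] torque [ 0.004  0.028 -0.038]
```

Emit:
{"method": "move_arm", "body": {
  "increments": [
    {"tx": 0.0,"ty": 0.0,"tz": 0.0005,"turn": 0},
    {"tx": 0.0,"ty": 0.0,"tz": 0.001,"turn": 0},
    {"tx": 0.0,"ty": 0.0,"tz": 0.0015,"turn": 0},
    {"tx": 0.0,"ty": 0.0,"tz": 0.002,"turn": 0},
    {"tx": 0.0,"ty": 0.0,"tz": 0.002,"turn": 0}
  ]
}}

```text
time_s: 10.78
eef_pos: [0.5635, 0.1937, 0.1066]
eef_rot: [-0.0, 0.627, 0.779, -0.0]
wrist_force: [-0.2, -0.4, -1.2]
opening: 0.13
```

Emit:
{"method": "move_arm", "body": {
  "increments": [
    {"tx": 0.0,"ty": 0.0,"tz": 0.0005,"turn": 0},
    {"tx": 0.0,"ty": 0.0,"tz": 0.001,"turn": 0},
    {"tx": 0.0,"ty": 0.0,"tz": 0.001,"turn": 0}
  ]
}}

```text
time_s: 11.03
eef_pos: [0.5635, 0.1937, 0.1057]
eef_rot: [-0.0, 0.627, 0.779, -0.0]
wrist_force: [0.5, 0.2, -0.6]
opening: 0.128
```

Emit:
{"method": "move_arm", "body": {
  "increments": [
    {"tx": 0.0,"ty": 0.0,"tz": 0.0005,"turn": 0},
    {"tx": 0.0,"ty": 0.0,"tz": 0.001,"turn": 0},
    {"tx": 0.0,"ty": 0.0,"tz": 0.0015,"turn": 0},
    {"tx": 0.0,"ty": 0.0,"tz": 0.002,"turn": 0},
    {"tx": 0.0,"ty": 0.0,"tz": 0.002,"turn": 0}
  ]
}}

```text
time_s: 11.45
eef_pos: [0.5635, 0.1936, 0.1036]
eef_rot: [-0.0, 0.627, 0.779, -0.0]
wrist_force: [-0.7, -0.0, -0.9]
opening: 0.126
```

Emit:
{"method": "move_arm", "body": {
  "increments": [
    {"tx": 0.0,"ty": 0.0,"tz": 0.0005,"turn": 0},
    {"tx": 0.0,"ty": 0.0,"tz": 0.001,"turn": 0},
    {"tx": 0.0,"ty": 0.0,"tz": 0.001,"turn": 0}
  ]
}}

```text
time_s: 11.7
eef_pos: [0.5635, 0.1936, 0.1027]
eef_rot: [-0.0, 0.627, 0.779, -0.0]
wrist_force: [-0.3, 0.7, -0.1]
opening: 0.131
```

Emit:
{"method": "move_arm", "body": {
  "increments": [
    {"tx": 0.0,"ty": 0.0,"tz": 0.0005,"turn": 0},
    {"tx": 0.0,"ty": 0.0,"tz": 0.0005,"turn": 0}
  ]
}}

```text
time_s: 11.87
eef_pos: [0.5635, 0.1937, 0.1022]
eef_rot: [-0.0, 0.627, 0.779, -0.0]
wrist_force: [-0.4, 0.5, -1.3]
opening: 0.132
```

Emit:
{"method": "move_arm", "body": {
  "increments": [
    {"tx": 0.0,"ty": 0.0,"tz": 0.0005,"turn": 0},
    {"tx": 0.0,"ty": 0.0,"tz": 0.0005,"turn": 0}
  ]
}}

```text
time_s: 12.03
eef_pos: [0.5635, 0.1937, 0.1017]
eef_rot: [-0.0, 0.627, 0.779, -0.0]
wrist_force: [-0.3, 0.3, -0.5]
opening: 0.129
```

Emit:
{"method": "move_arm", "body": {
  "increments": [
    {"tx": 0.0,"ty": 0.0,"tz": 0.0005,"turn": 0},
    {"tx": 0.0,"ty": 0.0,"tz": 0.0005,"turn": 0}
  ]
}}

```text
time_s: 12.2
eef_pos: [0.5636, 0.1937, 0.1014]
eef_rot: [0.0, 0.627, 0.779, 0.0]
wrist_force: [-0.3, 0.1, 0.8]
opening: 0.13
```

Emit:
{"method": "move_arm", "body": {
  "increments": [
    {"tx": 0.0,"ty": 0.0,"tz": 0.0005,"turn": 0},
    {"tx": 0.0,"ty": 0.0,"tz": 0.0005,"turn": 0}
  ]
}}

```text
time_s: 12.37
eef_pos: [0.5638, 0.1937, 0.1011]
eef_rot: [0.0, 0.627, 0.779, 0.0]
wrist_force: [-0.9, -0.2, 1.8]
opening: 0.127
```

```bash
python3 st.py
```

```text
pos [0.5638 0.1937 0.1011] yaw 1.7867 z [ 5.e-04  1.e-04 -1.e+00] F [-0.9 -0.2  1.8] tx,ty,tz mm [  0.3   0.  -35.9] turn 23.24 q [ 0.132  0.371  1.652  0.     1.118 -1.655] t 12.3667
0.12678492607788155 Ftool [ 0.  -0.9 -1.8] torque [0.111 0.011 0.004]
```

Emit:
{"method": "move_arm", "body": {
  "increments": [
    {"tx": 0.0,"ty": 0.0,"tz": -0.0005,"turn": 0},
    {"tx": 0.0001,"ty": 0.0,"tz": -0.0005,"turn": 4},
    {"tx": 0.0002,"ty": 0.0,"tz": -0.0005,"turn": 8},
    {"tx": 0.0003,"ty": 0.0,"tz": -0.0005,"turn": 12}
  ]
}}

```text
time_s: 12.7
eef_pos: [0.5635, 0.194, 0.1012]
eef_rot: [-0.0, 0.706, 0.708, 0.0]
wrist_force: [0.6, -0.2, 0.5]
opening: 0.13
```

```bash
python3 st.py
```

```text
pos [0.5635 0.194  0.1012] yaw 1.5738 z [ 0.  0. -1.] F [ 0.6 -0.2  0.5] tx,ty,tz mm [  0.    0.2 -35.8] turn 11.05 q [ 0.133  0.371  1.652  0.     1.119 -1.441] t 12.7
0.13024354402862925 Ftool [-0.2  0.6 -0.5] torque [-0.002 -0.034 -0.06 ]
```

Emit:
{"method": "move_arm", "body": {
  "increments": [
    {"tx": 0.0001,"ty": 0.0,"tz": 0.0,"turn": 3},
    {"tx": 0.0002,"ty": 0.0,"tz": 0.0,"turn": 6},
    {"tx": 0.0003,"ty": 0.0,"tz": 0.0,"turn": 9},
    {"tx": 0.0003,"ty": 0.0,"tz": 0.0,"turn": 11.2},
    {"tx": 0.0003,"ty": 0.0,"tz": 0.0,"turn": 11.2}
  ]
}}

```text
time_s: 13.12
eef_pos: [0.5634, 0.1941, 0.1012]
eef_rot: [0.0, 0.771, 0.637, -0.0]
wrist_force: [-0.0, 0.1, 0.2]
opening: 0.128
```

```bash
python3 st.py
```

```text
pos [0.5634 0.1941 0.1012] yaw 1.3807 z [-3.e-04 -4.e-04 -1.e+00] F [-0.   0.1  0.2] tx,ty,tz mm [ -0.1   0.3 -35.8] turn -0.02 q [ 0.133  0.371  1.652 -0.     1.119 -1.248] t 13.1167
0.1281855250817355 Ftool [ 0.1 -0.  -0.2] torque [ 0.051 -0.151 -0.194]
```

Emit:
{"method": "move_arm", "body": {
  "increments": [
    {"tx": 0.0,"ty": 0.0,"tz": 0.0005,"turn": 0},
    {"tx": 0.0,"ty": 0.0,"tz": 0.001,"turn": 0},
    {"tx": 0.0,"ty": 0.0,"tz": 0.0015,"turn": 0},
    {"tx": 0.0,"ty": 0.0,"tz": 0.0015,"turn": 0}
  ]
}}

```text
time_s: 13.45
eef_pos: [0.5639, 0.1942, 0.1008]
eef_rot: [0.0, 0.77, 0.638, 0.0]
wrist_force: [-3.0, -1.5, 8.1]
opening: 0.131
```

```bash
python3 st.py
```

```text
pos [0.5639 0.1942 0.1008] yaw 1.383 z [ 7.e-04 -2.e-04 -1.e+00] F [-3.  -1.5  8.1] tx,ty,tz mm [ -0.2  -0.1 -36.2] turn 0.12 q [ 0.133  0.372  1.652 -0.     1.117 -1.25 ] t 13.45
0.1309839926825251 Ftool [-2.  -2.7 -8.1] torque [ 0.534 -0.358 -0.076]
```

Emit:
{"method": "move_arm", "body": {
  "increments": [
    {"tx": 0.0,"ty": 0.0,"tz": -0.0012,"turn": 0},
    {"tx": 0.0,"ty": 0.0,"tz": -0.0012,"turn": 0}
  ]
}}

```text
time_s: 13.62
eef_pos: [0.5637, 0.1942, 0.1011]
eef_rot: [0.0, 0.77, 0.638, 0.0]
wrist_force: [0.3, -1.1, 0.8]
opening: 0.126
```

```bash
python3 st.py; python3 snap.py w10
python3 - <<'E'
from h import *
c,o,p,z=pickle.load(open("w10.pkl","rb"))
crop(p,208,200,308,320,6,"pics/w10c.png")
E
```

```text
pos [0.5637 0.1942 0.1011] yaw 1.3825 z [ 5.e-04 -1.e-04 -1.e+00] F [ 0.3 -1.1  0.8] tx,ty,tz mm [ -0.2   0.1 -35.9] turn 0.09 q [ 0.133  0.371  1.652 -0.     1.118 -1.249] t 13.6167
0.12586251914441912 Ftool [-1.1  0.5 -0.8] torque [-0.028 -0.204 -0.127]
[0.56365497 0.19417728 0.10108782] [1.94553203e-04 7.70444709e-01 6.37506780e-01 1.36878828e-04] [ 0.133  0.371  1.652 -0.     1.118 -1.249] 13.6167 0.003985424995926207
```

View pics/w10c.png

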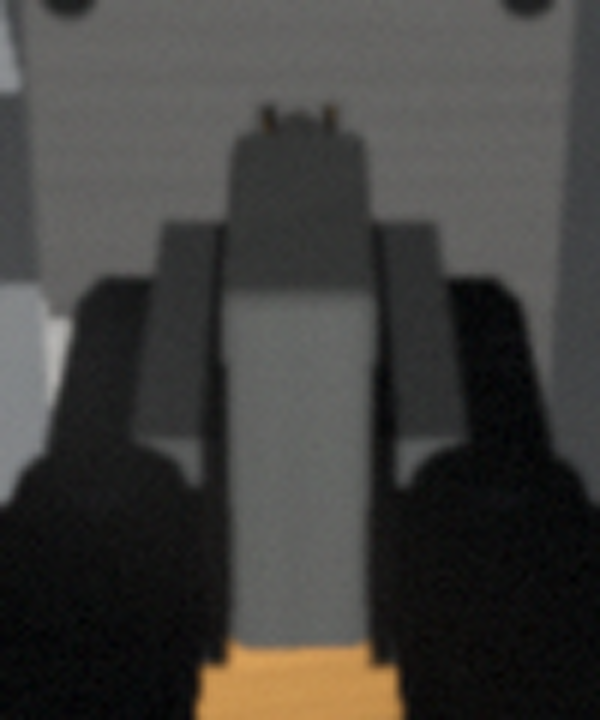

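The key sits straight in the fingers: head edges are 226–375 at the front and 232–368 at the back. The tumbler is probably binding against the bit, so I'll overtwist, come back to unload it, and press again.

Emit:
{"method": "move_arm", "body": {
  "increments": [
    {"tx": 0.0001,"ty": 0.0,"tz": 0.0,"turn": 4},
    {"tx": 0.0002,"ty": 0.0,"tz": 0.0,"turn": 8},
    {"tx": 0.0002,"ty": 0.0,"tz": 0.0,"turn": 8},
    {"tx": 0.0001,"ty": 0.0,"tz": 0.0,"turn": 4},
    {"tx": 0.0,"ty": 0.0,"tz": 0.0,"turn": 0},
    {"tx": 0.0,"ty": 0.0,"tz": 0.0,"turn": 0}
  ]
}}

```text
time_s: 14.17
eef_pos: [0.5634, 0.1943, 0.1007]
eef_rot: [-0.0, 0.769, 0.639, 0.0]
wrist_force: [0.4, -0.2, -1.0]
opening: 0.13
```

```bash
python3 st.py
```

```text
pos [0.5634 0.1943 0.1007] yaw 1.3861 z [-2.e-04  3.e-04 -1.e+00] F [ 0.4 -0.2 -1. ] tx,ty,tz mm [ -0.3   0.3 -36.3] turn 0.29 q [ 0.133  0.372  1.652  0.     1.118 -1.253] t 14.1667
0.12995927894098097 Ftool [-0.1  0.4  1. ] torque [ 0.018 -0.049 -0.012]
```

Emit:
{"method": "move_arm", "body": {
  "increments": [
    {"tx": 0.0,"ty": 0.0,"tz": 0.0005,"turn": 0},
    {"tx": 0.0,"ty": 0.0,"tz": 0.001,"turn": 0},
    {"tx": 0.0,"ty": 0.0,"tz": 0.001,"turn": 0}
  ]
}}

```text
time_s: 14.42
eef_pos: [0.5633, 0.1943, 0.0997]
eef_rot: [-0.0, 0.771, 0.637, -0.0]
wrist_force: [0.2, -1.0, -1.7]
opening: 0.126
```

```bash
python3 st.py
```

```text
pos [0.5633 0.1943 0.0997] yaw 1.381 z [-5.e-04  1.e-04 -1.e+00] F [ 0.2 -1.  -1.7] tx,ty,tz mm [ -0.2   0.5 -37.3] turn -0.0 q [ 0.133  0.373  1.653  0.     1.116 -1.248] t 14.4167
0.12561335866431567 Ftool [-0.9  0.4  1.7] torque [-0.021 -0.028 -0.049]
```

Emit:
{"method": "move_arm", "body": {
  "increments": [
    {"tx": 0.0,"ty": 0.0,"tz": 0.0005,"turn": 0},
    {"tx": 0.0,"ty": 0.0,"tz": 0.001,"turn": 0},
    {"tx": 0.0,"ty": 0.0,"tz": 0.0015,"turn": 0},
    {"tx": 0.0,"ty": 0.0,"tz": 0.002,"turn": 0},
    {"tx": 0.0,"ty": 0.0,"tz": 0.002,"turn": 0}
  ]
}}

```text
time_s: 14.83
eef_pos: [0.5634, 0.1943, 0.0978]
eef_rot: [-0.0, 0.771, 0.637, -0.0]
wrist_force: [-0.5, 0.7, -0.3]
opening: 0.13
```

```bash
python3 st.py
```

```text
pos [0.5634 0.1943 0.0978] yaw 1.3817 z [-2.e-04  0.e+00 -1.e+00] F [-0.5  0.7 -0.3] tx,ty,tz mm [ -0.2   0.3 -39.2] turn 0.04 q [ 0.133  0.375  1.654  0.     1.113 -1.249] t 14.8333
0.1302913920692865 Ftool [ 0.5 -0.6  0.3] torque [-0.018 -0.04   0.009]
```

Emit:
{"method": "move_arm", "body": {
  "increments": [
    {"tx": 0.0,"ty": 0.0,"tz": 0.001,"turn": 0},
    {"tx": 0.0,"ty": 0.0,"tz": 0.002,"turn": 0},
    {"tx": 0.0,"ty": 0.0,"tz": 0.003,"turn": 0},
    {"tx": 0.0,"ty": 0.0,"tz": 0.003,"turn": 0}
  ]
}}

```text
time_s: 15.17
eef_pos: [0.5633, 0.1943, 0.0947]
eef_rot: [-0.0, 0.771, 0.637, -0.0]
wrist_force: [-0.5, 0.3, -0.3]
opening: 0.127
```

Emit:
{"method": "move_arm", "body": {
  "increments": [
    {"tx": 0.0,"ty": 0.0,"tz": 0.001,"turn": 0},
    {"tx": 0.0,"ty": 0.0,"tz": 0.002,"turn": 0},
    {"tx": 0.0,"ty": 0.0,"tz": 0.002,"turn": 0}
  ]
}}

```text
time_s: 15.42
eef_pos: [0.5633, 0.1943, 0.0927]
eef_rot: [-0.0, 0.771, 0.637, -0.0]
wrist_force: [0.8, 0.1, -0.8]
opening: 0.129
```

```bash
python3 st.py
```

```text
pos [0.5633 0.1943 0.0927] yaw 1.3818 z [-3.e-04 -1.e-04 -1.e+00] F [ 0.8  0.1 -0.8] tx,ty,tz mm [ -0.2   0.4 -44.3] turn 0.04 q [ 0.133  0.383  1.656 -0.     1.103 -1.249] t 15.4167
0.12924857059004896 Ftool [0.3 0.8 0.8] torque [ 0.02  -0.058  0.033]
```

Emit:
{"method": "move_arm", "body": {
  "increments": [
    {"tx": 0.0,"ty": 0.0,"tz": 0.0007,"turn": 0},
    {"tx": 0.0,"ty": 0.0,"tz": 0.0013,"turn": 0},
    {"tx": 0.0,"ty": 0.0,"tz": 0.0013,"turn": 0}
  ]
}}

```text
time_s: 15.67
eef_pos: [0.5634, 0.1943, 0.0916]
eef_rot: [-0.0, 0.771, 0.637, -0.0]
wrist_force: [-0.7, -0.7, -0.7]
opening: 0.126
```

```bash
python3 st.py; python3 snap.py s11 side; python3 snap.py w11
python3 - <<'E'
from h import *
c,o,p,z=pickle.load(open("s11.pkl","rb"))
crop(p,200,195,275,265,8,"pics/s11c.png")
c,o,p,z=pickle.load(open("w11.pkl","rb"))
crop(p,188,200,328,320,5,"pics/w11c.png")
E
```

```text
pos [0.5634 0.1943 0.0916] yaw 1.3818 z [-1.e-04 -0.e+00 -1.e+00] F [-0.7 -0.7 -0.7] tx,ty,tz mm [ -0.2   0.3 -45.4] turn 0.04 q [ 0.133  0.384  1.656 -0.     1.101 -1.249] t 15.6667
0.12640000368835677 Ftool [-0.8 -0.5  0.7] torque [-0.003  0.024  0.027]
[0.5634444  0.19426386 0.09156646] [-2.46626614e-05  7.70684426e-01  6.37217006e-01 -4.89107961e-05] [ 0.133  0.384  1.656 -0.     1.101 -1.249] 15.6667 0.0014929032151877498
[0.56348299 0.19425097 0.09164608] [ 1.14256868e-06  7.70687029e-01  6.37213859e-01 -1.50298444e-05] [ 0.133  0.384  1.656 -0.     1.101 -1.249] 15.7167 0.0019270221677681588
```

View pics/s11c.png

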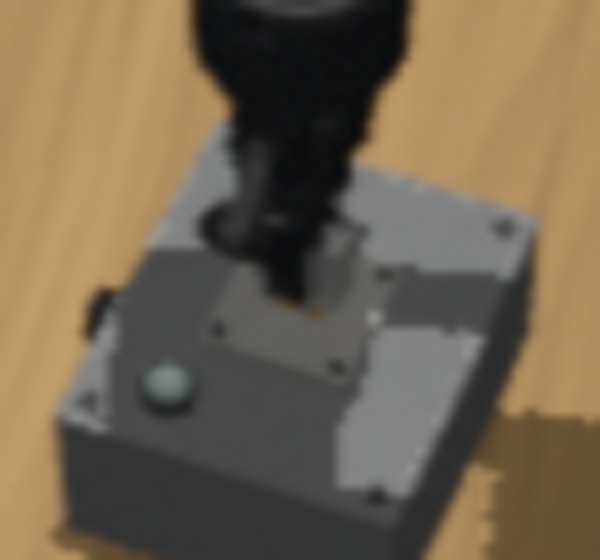

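View pics/w11c.png

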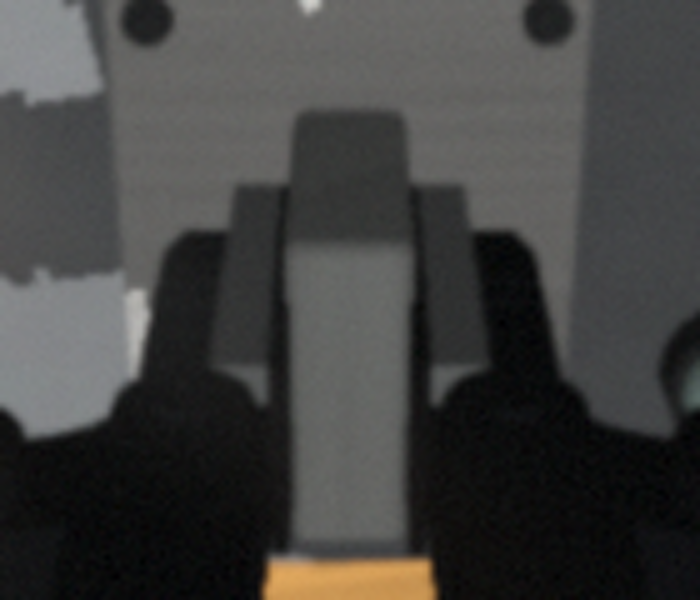

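Depth is about 31.8 mm, the plug is unturned and the side forces are near zero. The key is home. Next I'll turn it clockwise, shifting the tool so the key stays on the lock's axis.

Emit:
{"method": "move_arm", "body": {
  "increments": [
    {"tx": 0.0,"ty": 0.0,"tz": 0.0002,"turn": 0},
    {"tx": 0.00015,"ty": 0.0,"tz": 0.0002,"turn": 5},
    {"tx": 0.0003,"ty": 0.0,"tz": 0.0002,"turn": 10},
    {"tx": 0.0004,"ty": 0.0001,"tz": 0.0002,"turn": 15},
    {"tx": 0.00055,"ty": 0.0001,"tz": 0.0002,"turn": 20},
    {"tx": 0.0007,"ty": 0.00015,"tz": 0.0002,"turn": 25},
    {"tx": 0.0008,"ty": 0.0002,"tz": 0.0002,"turn": 30},
    {"tx": 0.0009,"ty": 0.0003,"tz": 0.0002,"turn": 35},
    {"tx": 0.00105,"ty": 0.0004,"tz": 0.0002,"turn": 42},
    {"tx": 0.00105,"ty": 0.0004,"tz": 0.0002,"turn": 42}
  ]
}}

```text
time_s: 16.6
eef_pos: [0.5637, 0.1948, 0.0915]
eef_rot: [0.0, 0.949, 0.317, -0.001]
wrist_force: [-2.5, -2.2, 1.8]
opening: 0.136
```

```bash
python3 st.py
```

```text
pos [0.5637 0.1948 0.0915] yaw 0.6446 z [-1.e-03 -9.e-04 -1.e+00] F [-2.5 -2.2  1.8] tx,ty,tz mm [ -0.5   0.6 -45.5] turn -42.19 q [ 1.340e-01  3.860e-01  1.654e+00 -1.000e-03  1.102e+00 -5.100e-01] t 16.6
0.13592783303855382 Ftool [-3.3  0.2 -1.8] torque [-0.137 -0.594 -0.069]
```

```bash
python3 snap.py w12
python3 - <<'E'
from h import *
c,o,p,z=pickle.load(open("w12.pkl","rb"))
crop(p,188,200,328,320,5,"pics/w12c.png")
E
```

```text
[0.56371299 0.19478935 0.09149174] [ 2.77874106e-04  9.48511947e-01  3.16740646e-01 -6.10279591e-04] [ 1.340e-01  3.860e-01  1.654e+00 -1.000e-03  1.102e+00 -5.100e-01] 16.6 0.20709524184437747
```

View pics/w12c.png

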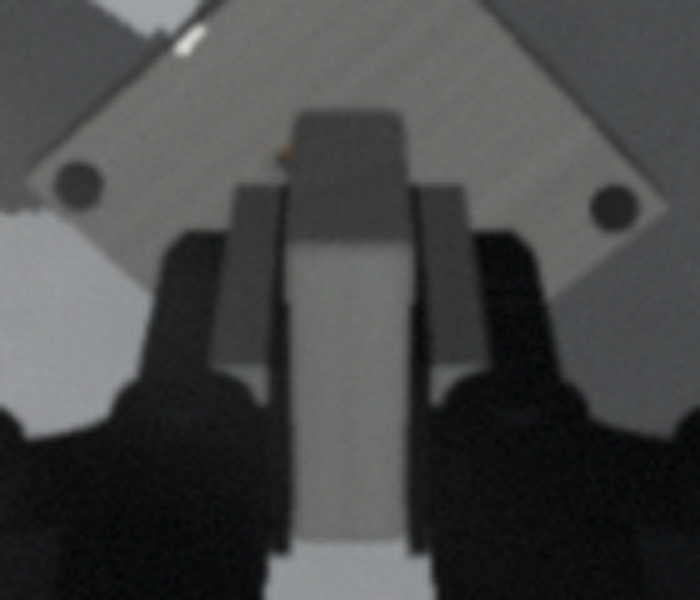

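Emit:
{"method": "move_arm", "body": {
  "increments": [
    {"tx": 0.0,"ty": 0.0,"tz": 0.0,"turn": 5},
    {"tx": 0.0,"ty": 0.0001,"tz": 0.0,"turn": 10},
    {"tx": 0.0001,"ty": 0.0002,"tz": 0.0,"turn": 15},
    {"tx": 0.0001,"ty": 0.0002,"tz": 0.0,"turn": 20},
    {"tx": 0.0002,"ty": 0.0003,"tz": 0.0,"turn": 25},
    {"tx": 0.0002,"ty": 0.0003,"tz": 0.0,"turn": 30},
    {"tx": 0.0002,"ty": 0.0004,"tz": 0.0,"turn": 35},
    {"tx": 0.0003,"ty": 0.0004,"tz": 0.0,"turn": 40},
    {"tx": 0.0003,"ty": 0.0005,"tz": 0.0,"turn": 45},
    {"tx": 0.0003,"ty": 0.0005,"tz": 0.0,"turn": 45},
    {"tx": 0.0003,"ty": 0.0005,"tz": 0.0,"turn": 45},
    {"tx": 0.0003,"ty": 0.0005,"tz": 0.0,"turn": 45}
  ]
}}

```text
time_s: 17.65
eef_pos: [0.5643, 0.1949, 0.0915]
eef_rot: [0.0, 0.998, -0.066, -0.0]
wrist_force: [-2.8, -1.8, 2.1]
opening: 0.126
```

```bash
python3 st.py; python3 snap.py w13;python3 snap.py s13 side
python3 - <<'E'
from h import *
c,o,p,z=pickle.load(open("w13.pkl","rb"))
crop(p,188,200,328,320,5,"pics/w13c.png")
c,o,p,z=pickle.load(open("s13.pkl","rb"))
crop(p,200,195,275,265,8,"pics/s13c.png")
E
```

```text
pos [0.5643 0.1949 0.0915] yaw -0.1325 z [-7.e-04 -3.e-04 -1.e+00] F [-2.8 -1.8  2.1] tx,ty,tz mm [ -0.5   1.  -45.5] turn -86.72 q [ 0.134  0.387  1.653 -0.     1.102  0.267] t 17.65
0.1264780840286215 Ftool [-2.6  2.2 -2.1] torque [-0.503 -0.555 -0.091]
[0.56433255 0.19490423 0.09150467] [ 1.55411002e-04  9.97806246e-01 -6.62009155e-02 -3.30508783e-04] [ 0.134  0.387  1.653 -0.     1.102  0.267] 17.65 0.017828255842409706
[0.56431156 0.19491016 0.09146808] [ 1.57856411e-04  9.97779230e-01 -6.66067879e-02 -3.45963583e-04] [ 0.134  0.387  1.653 -0.     1.102  0.267] 17.7 0.015350884768317669
```

View pics/w13c.png

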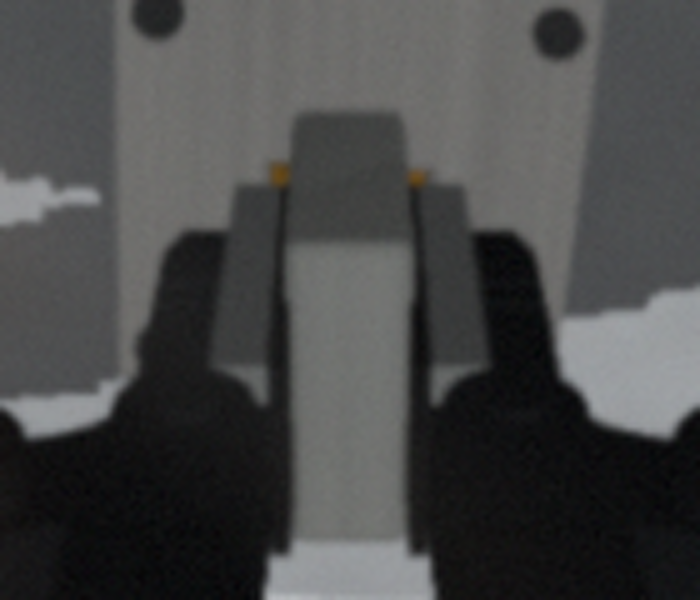

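View pics/s13c.png

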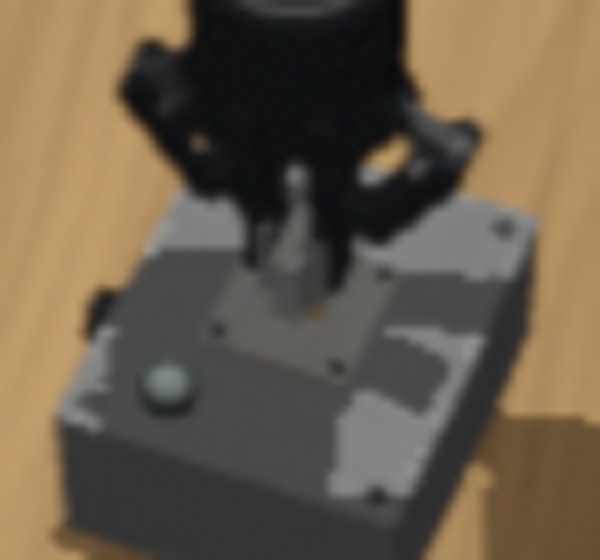

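The head is still square to the pads, turned 86.7° from the keyway, and forces are small. I'll hold briefly to check it's steady, then hand in.

Emit:
{"method": "move_arm", "body": {
  "increments": [
    {"tx": 0.0,"ty": 0.0,"tz": 0.0,"turn": 1},
    {"tx": 0.0,"ty": 0.0,"tz": 0.0,"turn": 1},
    {"tx": 0.0,"ty": 0.0,"tz": 0.0,"turn": 1},
    {"tx": 0.0,"ty": 0.0,"tz": 0.0,"turn": 1},
    {"tx": 0.0,"ty": 0.0,"tz": 0.0,"turn": 1},
    {"tx": 0.0,"ty": 0.0,"tz": 0.0,"turn": 1}
  ]
}}

```text
time_s: 18.25
eef_pos: [0.5644, 0.195, 0.0915]
eef_rot: [0.0, 0.997, -0.077, -0.0]
wrist_force: [-5.9, -2.5, 3.7]
opening: 0.127
```

```bash
python3 st.py; python3 -c "
from bench import workorder
print(workorder.hand_in())"
```

```text
pos [0.5644 0.195  0.0915] yaw -0.1538 z [-5.e-04 -2.e-04 -1.e+00] F [-5.9 -2.5  3.7] tx,ty,tz mm [ -0.6   1.1 -45.5] turn -87.94 q [ 0.134  0.387  1.653 -0.     1.102  0.288] t 18.25
0.12660546653734883 Ftool [-5.5  3.4 -3.7] torque [-0.664 -0.835 -0.126]
the job is handed in; nothing more can be done
None
```

The bar-headed key is home in the grey box's lock, turned about 88° clockwise, and the fingers are still holding it there. I handed the job in at 18.25 s of the 51 s allowed; no verdict came back.

- **Getting past the tumbler:** I measured the tumbler's angle through the keyway at about 0.41 rad, and the bit went through at that twist.
- **One snag:** the first push into the plug stopped at about 8 N, with the tumbler dragging on the bit. I twisted 8° past line and back, and the key then slid down freely.
- **Final depth and turn:** the tip was about 32 mm deep before turning, and the tool height has not changed since. With 0.1 rad of play, the plug should be at about 1.43 rad; I could not read it directly.
- **Last checks:** the last picture, 1° before the end, showed the key straight in the pads, and the finger opening did not change after that. The wrist force at the end was about 7.4 N, part of it sideways. That had grown from about 4 N with the last 1° of turn, so the key is not perfectly centred on the lock's axis.
- **Other objects:** I moved only the bar-headed key, and the arm stayed clear of the round-headed key and the other things on the bench. I did not take a final picture of them to confirm.

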